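# Shut the suction gate and hold the dust-box lid on its balance point

## Task

A metal bridge has fallen into the dust box and must not be sucked away when the box is opened: first shut the suction by taking the gate blade out of its rack and pushing it down fully home in the slot of the duct gate, and let go of it. Only then raise the clear lid (it has an orange grip tab) until it stands straight up on its balance point, never letting it drop or flop over towards the lamp, and finish with the gripper still holding it there, so that a colleague can fish the bridge out. Leave the other things on the bench and the bridge where they are.

Things in the scene. Friction and masses are not known exactly. Their poses are not given: they have to be found in the camera images.
- box: White dust-extraction box fixed to the bench (sizes in mm): 230 deep (x), 290 wide (y), 150 high at the back, 93 at the front wall. Origin: centre of its underside; own -x is the front, facing the robot. A deck (own x +20 to +115, 150 high) carries a lamp tube along y at own x +85, top 188 high. The suction duct (axis 60 high) leaves its +y side at own x -20.
- lid_hinge (a point): Middle of the lid's hinge line, which runs along the box's y, at own x = +20 of the box, 150 above the bench. This point's own -x axis points along the lid from hinge to grip tab, its y along the hinge line.
- lid_tab (a point): Pinch point in the orange grip tab, 176 from the hinge line, in the lid's plane. The tab sticks out 47 from the middle of the lid's front edge, in the lid's plane: 30 wide (along the hinge line), 12 thick; pinched across the 30 it can turn in the fingers. Closed: the tab is free in front of the box, this point 90 above the bench, 145 before the box's origin. Lid plumb: 326 above the bench.
- lid (a joint): Lid angle, rad: clear pane in aluminium frame, 148 from hinge to front edge, 284 wide, 8 thick, 0.24 to 0.38 kg. 0 = closed, sloping 0.35 rad down to the front; grows as the tab goes up and over to the back. The hinge runs free: the lid falls shut below the balance point, and back onto the lamp (2.90) beyond it. It balances where it stands plumb, tab straight above hinge: 1.92.
- gate: Aluminium blast gate in the duct beside the box (+y side), fixed, axes parallel to the box's: 102 (x) x 26 (y) x 115 high. Origin: centre of its underside. Slot open at the top, at the centre: 82 long (x), 7 wide (y), flared in y to about 18 over the top 12. Its two ends beyond the slot (own x +-41 to +-51, 115 high) are the stop for the blade's shoulder.
- blade: Loose steel gate blade, red grip, 0.15 to 0.22 kg. Origin: middle of its bottom edge; x along its width, z up. Plate 78 wide (70 over the lowest 10), 4 thick (y), 97 tall; shoulder bar 98 (x) x 10 (y), 97 to 107 above the origin; red grip 50 (x) x 16 (y), 107 to 141 above it. Fits the slot either way round; fully home the shoulder rests on the gate and the origin is 18 above the gate's.
- rack: Black slotted block screwed to the bench, 110 (x) x 44 (y) x 45 high, in which the blade stands upright at the start, its width along the rack's x, its bottom edge 10 above the bench, 35 deep in the slot. Origin: centre of its underside.
- bridge: The small brass-coloured dental bridge, 31 x 11 x 9, lying on the floor of the dust box under the lid. Origin: centre of its underside. To be left alone.
- stone_model: Cream stone model of a jaw, 58 x 66 x 29, on the bench in front of the box. Origin: centre of its underside. To be left alone.
- compound_bar: Brown bar of polishing compound in a card sleeve, 85 x 36 x 30, on the bench. Origin: centre of its underside. To be left alone.
- buff: Grey felt buffing wheel, 72 across, 22 high, lying on the bench beyond the rack. Origin: centre of its underside. To be left alone.
Not all that is in view belongs to the job. Of the things that look like the blade, the middle-sized one is meant.

How it is judged:
On the way, in this order (a step that is already met when the one before it is completed fails the run):
1. the blade is fully home in the gate and let go (z of blade in the frame of gate below 0.022 m and horizontal distance between blade and gate below 0.008 m and angle between the z axis of blade and the z axis of gate, either way round below 0.06 rad and contact force between the fingers and blade below 0.1 N), for 0.2 s.
2. the lid stands at its balance point in the gripper (value of joint lid between 1.83 and 2.01 rad and velocity of joint lid between -0.1 and 0.1 rad/s and contact force between the fingers and lid above 0.3 N), for 0.3 s.
At the end, for the whole second after the job is handed in: The program has ended with the fingers still touching the lid, the lid at rest (under 0.1 rad/s) within 0.09 rad (5 degrees) of plumb, and the blade let go and within 4 mm of fully home in the gate, upright (all of step 1 and all of step 2); the arm keeps its last pose, push and grip.
It fails at once if the lid was opened (over 0.15 rad) while the gate was not shut (value of joint lid above 0.15 rad and (z of blade in the frame of gate above 0.026 m or horizontal distance between blade and gate above 0.012 m)).
It fails at once if the lid went over centre and flopped back (more than 0.33 rad beyond plumb) (value of joint lid above 2.25 rad).
It fails at once if the lid was dropped (falling shut faster than 2.5 rad/s) (velocity of joint lid below -2.5 rad/s).
It fails at once if the bridge or another thing on the bench was moved more than 20 mm (distance of any of bridge, stone_model, compound_bar, buff from where it was at the start of the episode above 0.02 m).
It also fails if it takes over 72 s, if anything falls off the work surface, if the arm or the gripper's body presses on something with over 40 N, if the wrist force passes 120 N, or if a joint passes its speed limit or range.

## Robot

A 7-joint arm with a two-finger parallel gripper is mounted at the origin on the work surface. World frame = base frame: x ahead of the robot, y to its left, z up, the work surface at z = 0. Lengths are in m, angles in rad, forces in N, time in s.
With the tool pointing down it reaches from about 0.35 to 0.775 m from the base axis. Payload 3.1 kg.
Tool frame: the origin (TCP) lies between the finger pads; the fingertips stand 25 mm ahead of it and the grasp point (between the pads) lies 6 mm ahead of it; z points along the fingers, y is the direction in which the jaws open and shut (so a half turn about z gives the same grasp; the last joint's range is limited). The gripper opens to 85 mm and grips with 20 to 120 N. Pads are 22 mm wide; open, the fingers measure 114 mm over their backs; the gripper's body (76 mm by 85 mm) begins 54 mm behind the grasp point. The pads swing forward as they close: fully open they stand 13 mm farther back than shut.
Start: joints at [1.149, 0.311, 0.014, 1.512, -0.004, 1.319, -0.027], TCP at [0.204, -0.511, 0.256] pointing down, gripper open.
Joint ranges: [-2.7, 2.7], [-0.3, 1.91], [-1.27, 1.3], [0.12, 2.57], [-1.44, 4.58], [0.2, 2.03], [-3.05, 3.05]. Speed limits (rad/s): [2.79, 2.79, 3.14, 3.14, 3.14, 3.14, 3.14].

## Interface

Orientations are given as a unit quaternion [x, y, z, w].
In Python, from workcell import robot gives the robot as it stands.
- The arm moves only by the tool move_arm, never from a script. Its argument "rows" is a list of rows, each an object of numbers: "tx", "ty", "tz": the shift along the world's x, y, z scaled (see below); "spin": the turn about the world's z scaled (see below); "fingers": the opening, from -1 (shut) to 1 (fully open), so that 0 is half open. In form: [{"tx": .., "ty": .., "tz": .., "spin": .., "fingers": ..}, ...]. A call has 1 to 5 rows; each row is the pose to reach, as a shift and turn from the pose commanded when the call began; what a row does not reach only later rows make up. The controller multiplies each number of a shift by 0.25 m and each number of a turn by 60 degrees. A row lasts 1/10 s, in which the tool goes at most 50 mm and 8.59 degrees, less where a joint would pass 70% of its speed; a pose out of reach is approached as far as the arm can. A call with a number of a shift or a turn outside -1 to 1 is refused whole. A call with a gripper value outside its range is refused whole. The fingers move at their own pace and stop on an object; "grip_force" is the grip in N (left out, the last holds). Time passes only in rows, so rows that repeat a pose let the fingers close. It gives the time, the measured TCP pose, the force and the opening at its end, in the units of the state.
- robot.get_state(): the state, without advancing time (a new reading comes with each control period).
- robot.grab_frame(name): name is "scene" or "top" or "wrist"; returns a dict with "frame" (480x640x3 uint8, red, green, blue), "z_map" (480x640 float32, m along the optical axis (not along the pixel's ray), 0 where there is no reading), "vertical_fov" (degrees; the focal length in pixels is half the picture's height over the tangent of half this angle, whatever the lens; pixels are square), "cx", "cy" (the principal point, pixels), "xyz" and "rotation" of the camera in the world. Camera axes: x right, y down, z forward; pixel columns grow to the right and rows downward; lengths in m; the calibration is good to about 2 mm. A picture is of the moment at which its call begins.
- robot.finish_job(): hands the job in, once; it reports no verdict.
The state is a dict: "t": time; "joint_positions": joint angles; "dq": joint speeds; "joint_torque": joint torques, N m; "eef_pos": TCP position; "orientation": TCP orientation; "wrist_force": force on the tool from outside, world axes, zero at the start; "ft_torque": the same for the moment, N m; "opening": finger opening in m.
Only numpy, scipy, OpenCV 4.12 (cv2) and the standard library are available. Lean on these libraries where they do the work, as an engineer would, in place of code of your own. Each camera call takes 0.05 s, during which the arm holds its last target. There are 200 camera calls.

## Working session

There is one attempt and no reset: what is moved stays moved. The work goes in short steps, Python scripts to look and compute and a tool call to move; the robot and the scene stay as the last step left them, time stands still between calls to the robot, and variables do not carry over. Pictures are saved under pics/ and viewed, about 8 in all and at most 12, crops included, and the job is handed in when it is done.

Besides the shell and the picture viewer there is one more tool, called after ">>>" as a command line: name --argument value ..., lists and objects as JSON in quotes. move_arm: Moves the arm, as the interface text tells. Its arguments: {"type":"object","properties":{"rows":{"type":"array","items":{"type":"object","properties":{"tx":{"type":"number","minimum":-1,"maximum":1},"ty":{"type":"number","minimum":-1,"maximum":1},"tz":{"type":"number","minimum":-1,"maximum":1},"spin":{"type":"number","minimum":-1,"maximum":1},"fingers":{"type":"number"}}}},"grip_force":{"type":"number"}},"required":["rows"]}

```bash
mkdir -p pics
cat > h.py <<'E'
import numpy as np, cv2
from workcell import robot
def grab(n):
    f=robot.grab_frame(n); np.savez('%s.npz'%n,**f); return f
def load(n): return dict(np.load('%s.npz'%n))
def cloud(f):
    z=f['z_map']; fl=240/np.tan(np.radians(f['vertical_fov'])/2)
    v,u=np.mgrid[:480,:640]
    p=np.stack([(u-f['cx'])/fl*z,(v-f['cy'])/fl*z,z],-1)
    w=p@np.array(f['rotation']).T+np.array(f['xyz']); w[z==0]=np.nan
    return w
E
python3 - <<'E'
from h import *
print(robot.get_state())
for n in ['scene','top']:
    f=grab(n); cv2.imwrite('pics/%s0.png'%n,f['frame'][:,:,::-1]); print(n,f['xyz'],f['rotation'],f['vertical_fov'])
E
```

```text
{'t': 0.0, 'joint_positions': array([ 1.1493041 ,  0.31170335,  0.01397353,  1.51304066, -0.00440751,
        1.31918472, -0.02724596]), 'dq': array([ 8.62930114e-04, -3.59220432e-06,  1.34074553e-03,  5.95204996e-04,
        4.31463124e-04,  1.46994795e-03, -7.36908137e-04]), 'joint_torque': array([-5.22164737e-05, -3.79911089e+01,  1.45912869e-01, -2.30588830e+01,
        1.21589005e-02,  1.38285162e-02,  9.96683909e-07]), 'eef_pos': array([ 0.20368049, -0.51018586,  0.25523982]), 'orientation': array([ 9.82018799e-01,  1.88779635e-01, -2.57662046e-04, -1.12346983e-03]), 'wrist_force': array([ 0.53677249, -1.20425915,  0.31117716]), 'ft_torque': array([0.0193937 , 0.02158316, 0.07164207]), 'opening': 0.08516077259989985}
scene [1.24473438 0.19984794 0.78867889] [ 0.51397094  0.75529909 -0.33064303 -0.23671154] 50.70975520024433
top [ 0.32942194 -0.05890086  0.96418212] [-0.65799816  0.74538621 -0.07888953  0.07220986] 51.12010059274154
```

View pics/scene0.png

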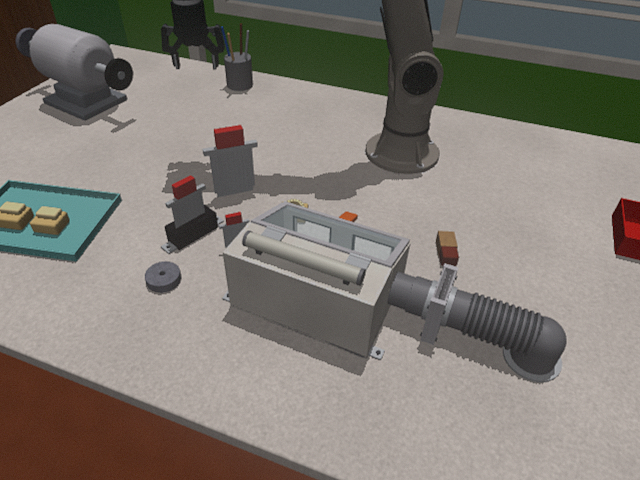

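View pics/top0.png

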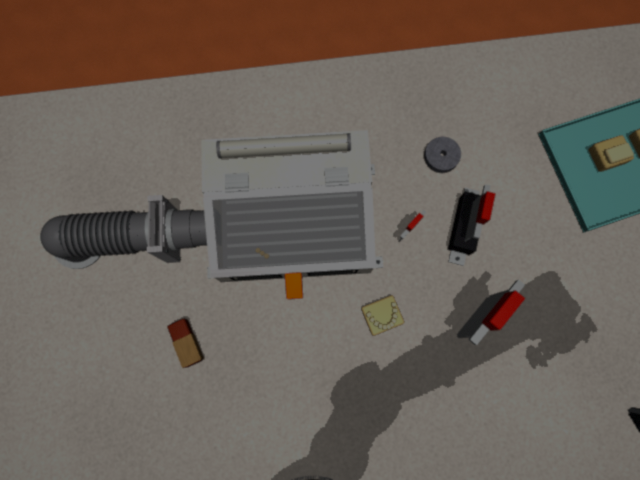

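The views agree: the middle-sized blade stands in the black rack (top view, about (487,207)), with a big decoy at (505,310) and a small one at (414,222). The gate is at about (157,225), the tab at (293,286) and the box at about (290,205).

```bash
sed -i "s/np.array(f\['rotation'\]).T/Rot.from_quat(f['rotation']).as_matrix().T/; s/^import numpy.*/&\nfrom scipy.spatial.transform import Rotation as Rot/" h.py
cat >> h.py <<'E'
def rect(P):
    (c,s,a)=cv2.minAreaRect((P[:,:2]*1000).astype(np.float32)); return np.round(c,1),np.round(s,1),round(a,2)
def show(name,P):
    print(name,len(P),'mean',np.round(np.nanmean(P,0)*1000,1),'rect',*rect(P),'z',np.round(np.percentile(P[:,2],[2,50,98])*1000,1))
E
python3 - <<'E'
from h import *
for n in ['top','scene']:
    f=load(n); w=cloud(f); hsv=cv2.cvtColor(f['frame'],cv2.COLOR_RGB2HSV); H,S,V=[hsv[...,i].astype(int) for i in range(3)]
    ok=~np.isnan(w[...,0]); print('##',n)
    red=((H<5)|(H>174))&(S>180)&(V>90)&ok&(w[...,2]>.01)
    k,l,st,_=cv2.connectedComponentsWithStats(red.astype(np.uint8))
    for i in range(1,k):
        if st[i,4]>40:
            P=w[l==i]; z=np.percentile(P[:,2],95); show('red px%s'%st[i,:4],P); show('   top',P[P[:,2]>z-.004])
    org=(H>=6)&(H<16)&(S>200)&(V>150)&ok&(w[...,2]>.03)
    if org.sum()>20: show('tab',w[org])
    X=w
    def box(name,x0,x1,y0,y1,z0,z1):
        m=ok&(X[...,0]>x0)&(X[...,0]<x1)&(X[...,1]>y0)&(X[...,1]<y1)&(X[...,2]>z0)&(X[...,2]<z1)
        if m.sum()>15: show(name,X[m])
    if n=='top':
        for (u,v) in [(157,205),(157,250),(290,150),(240,160),(215,270),(365,270),(210,145),(362,140),(370,180),(470,195),(457,245),(293,286),(300,200)]: print((u,v),np.round(w[v,u]*1000))
E
```

```text
## top
red px[482 192  13  28] 215 mean [ 523.5 -363.4  149.9] rect [ 523.4 -363.5] [14.1 46.6] 66.94 z [147.4 149.7 153.4]
   top 183 mean [ 523.8 -363.5  150.2] rect [ 523.5 -363.3] [13.7 46.6] 66.76 z [148.6 150.  153.5]
red px[408 214  15  15] 80 mean [ 524.6 -249.5   95. ] rect [ 524.6 -249.7] [ 7.6 31. ] 37.88 z [91.7 95.  97.9]
   top 66 mean [ 524.3 -249.1   95.6] rect [ 524.6 -249.7] [ 7.6 31. ] 37.85 z [93.7 95.4 98. ]
red px[491 291  33  38] 506 mean [ 348.  -347.5  185.3] rect [ 348.  -348.1] [19.5 63.7] 41.3 z [182.6 185.2 188.3]
   top 452 mean [ 347.7 -346.9  185.6] rect [ 348.1 -347.9] [19.  63.5] 41.3 z [183.7 185.5 188.3]
(157, 205) [614. 208.  87.]
(157, 250) [525. 204. 114.]
(290, 150) [651. -45. 181.]
(240, 160) [656.  43. 150.]
(215, 270) [479. 109. 106.]
(365, 270) [ 456. -154.   40.]
(210, 145) [691.  92. 148.]
(362, 140) [ 667. -170.  149.]
(370, 180) [ 593. -174.  149.]
(470, 195) [ 572. -372.   47.]
(457, 245) [ 480. -331.   46.]
(293, 286) [436. -21.  95.]
(300, 200) [575. -51. 141.]
## scene
red px[214 126  28   7] 73 mean [ 352. -349.  189.] rect [ 351.  -349.7] [18. 62.] 43.11 z [186.5 189.1 191. ]
   top 70 mean [ 352.1 -348.8  189.1] rect [ 351.8 -348.9] [15.5 61.9] 43.83 z [187.4 189.2 191. ]
red px[172 176  22  11] 68 mean [ 527.2 -364.2  153.7] rect [ 527.4 -364.9] [12.9 46.2] 68.46 z [151.3 153.8 156.3]
   top 64 mean [ 526.5 -363.7  153.9] rect [ 527.4 -364.9] [12.9 46.2] 68.46 z [152.1 153.9 156.3]
red px[621 199  19  41] 123 mean [169.6 554.2  56.7] rect [151.7 562.5] [152.4  28.9] 0.59 z [52.2 56.9 60.1]
   top 89 mean [171.8 553.8  57.6] rect [153.3 562.6] [149.2  28.9] 0.59 z [55.8 57.5 60.1]
```

Run:
```python
from h import *
for n in ['top','scene']:
    f=load(n); w=cloud(f); hsv=cv2.cvtColor(f['frame'],cv2.COLOR_RGB2HSV); H,S,V=[hsv[...,i].astype(int) for i in range(3)]
    ok=~np.isnan(w[...,0]); x,y,z=[w[...,i] for i in range(3)]; print('##',n)
    def sel(name,m):
        k,l,st,_=cv2.connectedComponentsWithStats((m&ok).astype(np.uint8))
        for i in range(1,k):
            if st[i,4]>60: show(name+str(st[i,:4]),w[l==i])
    inb=(x>.40)&(x<.76)&(y>-.22)&(y<.14)
    sel('deck',inb&(z>.144)&(z<.157)&(x>.54))
    sel('lamp',inb&(z>.165))
    sel('gatetop',(z>.108)&(z<.121)&(y>.16)&(y<.26)&(x>.45)&(x<.66))
    sel('tab',inb&(H>=5)&(H<20)&(S>170)&(x<.47)&(z>.06))
    sel('rack',(z>.040)&(z<.052)&(x>.42)&(x<.62)&(y<-.3)&(y>-.45))
    if n=='top':
        # gate side walls/edges
        m=ok&(z>.108)&(z<.121)&(y>.16)&(y<.26)&(x>.45)&(x<.66); 
        for v in range(190,262,4): 
            u=np.where(m[v])[0]
            if len(u): print(v,u.min(),u.max(),np.round(w[v,u.min()]*1000),np.round(w[v,u.max()]*1000),len(u))
c=cv2.resize(load('top')['frame'][180:280,110:320,::-1],None,fx=3.8,fy=3.8,interpolation=cv2.INTER_CUBIC); cv2.imwrite('pics/c1.png',c)
```

```text
## top
deck[201 130 171  80] 8527 mean [624.1 -33.8 149.4] rect [631.6 -33.8] [290.5 125.4] 86.38 z [144.7 149.3 154. ]
lamp[216 133 135  26] 2277 mean [659.6 -34.8 183.3] rect [663.  -35.2] [223.  29.] 86.28 z [171.5 184.6 189. ]
gatetop[147 195  17  58] 481 mean [572.3 207.2 112.9] rect [573.4 206. ] [ 26.6 103.3] 86.29 z [108.3 113.1 116.6]
tab[285 273  17  26] 399 mean [437.4 -21.9  96.7] rect [437.1 -22. ] [28.1 41.6] 86.63 z [ 87.8  96.8 104.5]
rack[453 191  27  61] 832 mean [ 519.7 -354.7   44.2] rect [ 524.1 -364.2] [ 45.  111.5] 67.69 z [40.5 44.1 48.8]
198 148 163 [621. 215. 113.] [618. 190. 110.] 16
202 149 161 [612. 213. 115.] [611. 193. 112.] 5
206 148 161 [606. 216. 113.] [604. 194. 110.] 7
210 148 161 [599. 217. 111.] [595. 193. 114.] 6
214 148 161 [591. 217. 113.] [589. 194. 112.] 6
218 148 161 [584. 217. 114.] [582. 195. 111.] 6
222 148 161 [577. 218. 113.] [574. 195. 112.] 5
226 148 161 [569. 217. 116.] [567. 196. 112.] 6
230 148 161 [562. 218. 114.] [560. 197. 110.] 6
234 148 161 [555. 218. 116.] [553. 196. 113.] 7
238 148 161 [549. 219. 112.] [546. 197. 111.] 8
242 148 161 [541. 219. 114.] [539. 197. 112.] 7
246 148 162 [534. 219. 114.] [531. 196. 113.] 15
250 147 162 [526. 221. 116.] [524. 197. 111.] 16
## scene
deck[223 215 173  94] 5626 mean [643.8 -22.1 151.9] rect [630.4 -35.1] [291.5 133.6] 86.78 z [144.7 152.4 156.3]
lamp[242 230 124  55] 2064 mean [671.6 -30.9 184.4] rect [666.5 -36.9] [224.6  29.5] 86.71 z [170.2 186.4 191.6]
gatetop[430 263  29  46] 450 mean [578.  205.  114.6] rect [574.7 205.1] [ 26.  105.9] 86.52 z [108.3 115.4 119.1]
tab[340 212  17   9] 88 mean [443.5 -21.1 102. ] rect [442.6 -21.1] [26.9 38.3] 83.48 z [ 95.  102.1 108.6]
rack[165 204  52  34] 572 mean [ 534.  -359.5   46.9] rect [ 524.7 -364.2] [ 51.3 113.4] 66.01 z [40.7 47.5 51.1]
```

View pics/c1.png

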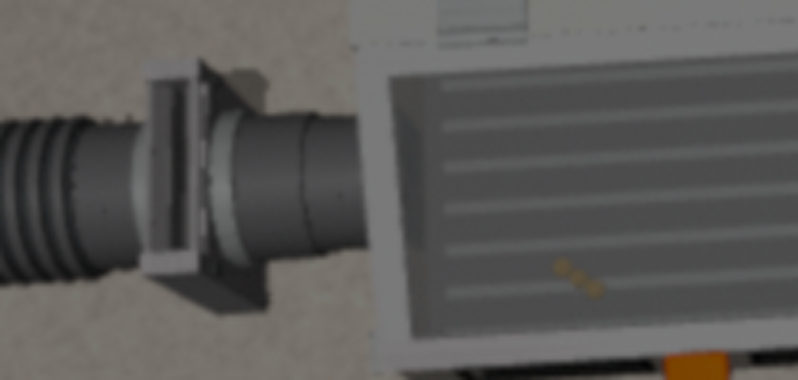

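The crop shows the gate slot running along x, centred at about (172,165), with the orange tab at (697,365). Box and gate yaw is about -3.6°, the gate centre is (574, 205.5) mm, the blade is at (524, -364) mm with yaw about -22.8°, and the hinge is at about (599, -32) mm. The sizes and heights match the given ones, so I'll move.

>>> move_arm --rows '[{"tx":0.2,"ty":0.1,"spin":-0.14,"fingers":1},{"tx":0.4,"ty":0.2,"spin":-0.28,"fingers":1},{"tx":0.6,"ty":0.3,"spin":-0.42,"fingers":1},{"tx":0.8,"ty":0.4,"spin":-0.56,"fingers":1},{"tx":1,"ty":0.5,"spin":-0.7,"fingers":1}]' --grip_force 60

```text
schema error: expected keys tx, ty, tz, spin, fingers
```

>>> move_arm --rows '[{"tx":0.14,"ty":0.04,"spin":-0.04,"fingers":0.2},{"tx":0.28,"ty":0.088,"spin":-0.04,"fingers":0.2},{"tx":0.28,"ty":0.088,"spin":-0.04,"fingers":0.2},{"tx":0.28,"ty":0.088,"spin":-0.04,"fingers":0.2},{"tx":0.28,"ty":0.088,"spin":-0.04,"fingers":0.2}]'

```text
schema error: expected keys tx, ty, tz, spin, fingers
```

Run:
```python
from h import *
s=robot.get_state(); R=Rot.from_quat(s['orientation']).as_matrix(); print(s['t'],s['eef_pos'],s['wrist_force'],s['opening'],s['joint_positions'])
print('jaw',np.degrees(np.arctan2(R[1,1],R[0,1]))%180, R[:,2])
f=grab('wrist'); cv2.imwrite('pics/w1.png',f['frame'][:,:,::-1]); w=cloud(f)
hsv=cv2.cvtColor(f['frame'],cv2.COLOR_RGB2HSV); H,S,V=[hsv[...,i].astype(int) for i in range(3)]
red=((H<5)|(H>174))&(S>180)&(V>70)&~np.isnan(w[...,0])&(w[...,2]>.11)&(w[...,2]<.16)
k,l,st,_=cv2.connectedComponentsWithStats(red.astype(np.uint8))
for i in range(1,k):
    if st[i,4]>200:
        P=w[l==i]; show('red%s'%st[i],P); show(' top',P[P[:,2]>np.percentile(P[:,2],90)-.004])
```

```text
0.1 [ 0.20367732 -0.51023981  0.25531808] [-0.11490703 -0.25459544 -0.99658084] 0.0853730041226863 [ 1.14932177  0.3116563   0.01399047  1.51291096 -0.0043892   1.31921079
 -0.02722079]
jaw 111.76295495952157 [-8.90784169e-04  1.96208637e-03 -9.99997678e-01]
```

View pics/w1.png

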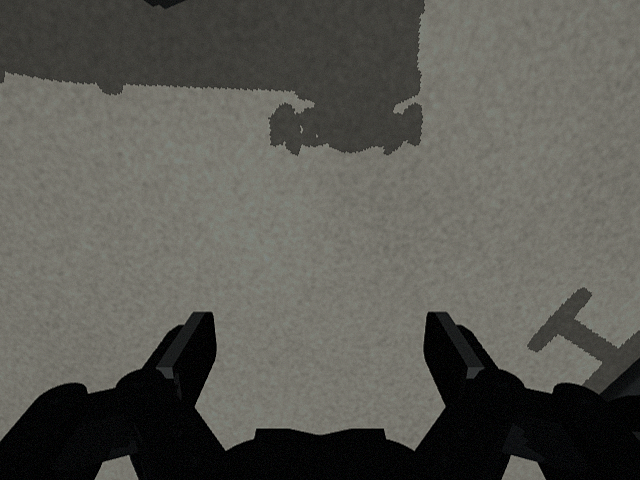

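Both calls were refused because every key is required, so nothing moved and the wrist view shows only bare bench between the fingers. I'll resend them with `tz`.

>>> move_arm --rows '[{"tx":0.2,"ty":0.1,"tz":0,"spin":-0.14,"fingers":1},{"tx":0.4,"ty":0.2,"tz":0,"spin":-0.28,"fingers":1},{"tx":0.6,"ty":0.3,"tz":0,"spin":-0.42,"fingers":1},{"tx":0.8,"ty":0.4,"tz":0,"spin":-0.56,"fingers":1},{"tx":1,"ty":0.5,"tz":0,"spin":-0.7,"fingers":1}]' --grip_force 60

```text
t: 0.65
eef_pos: [0.4122, -0.4066, 0.256]
orientation: [0.987, -0.158, -0.0, -0.0]
wrist_force: [0.7, 0.2, -0.7]
opening: 0.0857
```

>>> move_arm --rows '[{"tx":0.14,"ty":0.04,"tz":0,"spin":-0.04,"fingers":0.2},{"tx":0.28,"ty":0.088,"tz":0,"spin":-0.04,"fingers":0.2},{"tx":0.28,"ty":0.088,"tz":0,"spin":-0.04,"fingers":0.2},{"tx":0.28,"ty":0.088,"tz":0,"spin":-0.04,"fingers":0.2},{"tx":0.28,"ty":0.088,"tz":0,"spin":-0.04,"fingers":0.2}]'

```text
t: 1.15
eef_pos: [0.4796, -0.3866, 0.256]
orientation: [0.984, -0.177, -0.001, 0.0]
wrist_force: [0.8, 0.7, 0.4]
opening: 0.0511
```

```bash
cat >> h.py <<'E'
def st():
    s=robot.get_state(); R=Rot.from_quat(s['orientation']).as_matrix(); print('t',s['t'],'p',np.round(s['eef_pos']*1000,1),'F',np.round(s['wrist_force'],1),'op',round(s['opening']*1000,1),'q',np.round(s['joint_positions'],2))
    print('jaw',np.degrees(np.arctan2(R[1,1],R[0,1]))%180, R[:,2].round(4)); return s
def reds(w,f,zl,zh,mn=200):
    hsv=cv2.cvtColor(f['frame'],cv2.COLOR_RGB2HSV); H,S,V=[hsv[...,i].astype(int) for i in range(3)]
    red=((H<5)|(H>174))&(S>180)&(V>60)&~np.isnan(w[...,0])&(w[...,2]>zl)&(w[...,2]<zh)
    k,l,st,_=cv2.connectedComponentsWithStats(red.astype(np.uint8))
    for i in range(1,k):
        if st[i,4]>mn:
            P=w[l==i]; show('red%s'%st[i],P); show(' top',P[P[:,2]>np.percentile(P[:,2],90)-.004])
E
python3 - <<'E'
from h import *
st()
f=grab('wrist'); cv2.imwrite('pics/w2.png',f['frame'][:,:,::-1]); w=cloud(f)
reds(w,f,.11,.165)
E
```

```text
t 1.15 p [ 479.6 -386.6  256. ] F [0.8 0.7 0.4] op 51.1 q [ 0.65  0.45  0.    1.31  0.    1.38 -1.28]
jaw 69.61893480373958 [-1.8e-03 -6.0e-04 -1.0e+00]
red[ 249  159   26   78 1829] 1829 mean [ 527.1 -366.6  150.7] rect [ 526. -366.] [15.1 48.8] 67.89 z [149.4 150.7 152. ]
 top 1829 mean [ 527.1 -366.6  150.7] rect [ 526. -366.] [15.1 48.8] 67.89 z [149.4 150.7 152. ]
```

View pics/w2.png

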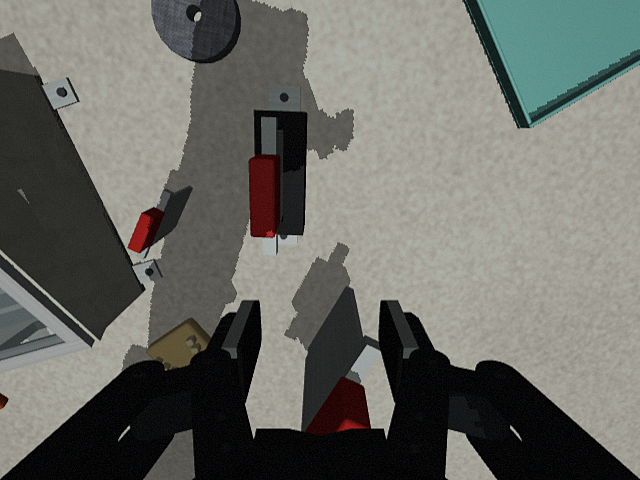

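The wrist view shows the blade's red grip in the rack at (263,196), parallel to the finger gap. It measures (525.5, -365) mm with its top at 150.7 mm, against 151 expected. The big decoy lies below the palm, so I'll move over the blade and then go down.

>>> move_arm --rows '[{"tx":0.18,"ty":0.088,"tz":0,"spin":-0.035,"fingers":0.2},{"tx":0.18,"ty":0.088,"tz":0,"spin":-0.035,"fingers":0.2},{"tx":0.18,"ty":0.088,"tz":-0.1,"spin":-0.035,"fingers":0.2},{"tx":0.18,"ty":0.088,"tz":-0.2,"spin":-0.035,"fingers":0.2},{"tx":0.18,"ty":0.088,"tz":-0.2,"spin":-0.035,"fingers":0.2}]'

```text
t: 1.7
eef_pos: [0.5226, -0.3632, 0.2024]
orientation: [0.981, -0.195, -0.004, -0.001]
wrist_force: [-0.6, -0.4, -1.1]
opening: 0.0512
```

Run:
```python
from h import *
st()
f=grab('wrist'); cv2.imwrite('pics/w3.png',f['frame'][:,:,::-1]); w=cloud(f)
reds(w,f,.11,.165)
```

```text
t 1.7 p [ 522.6 -363.2  202.4] F [-0.6 -0.4 -1.1] op 51.2 q [ 0.58  0.53 -0.    1.33  0.    1.3  -1.38]
jaw 67.518155049926 [-0.0077  0.0042 -1.    ]
red[ 307  236   30   88 2602] 2602 mean [ 527.  -366.4  150.6] rect [ 526.  -365.7] [15.3 49.3] 68.28 z [149.3 150.6 151.8]
 top 2602 mean [ 527.  -366.4  150.6] rect [ 526.  -365.7] [15.3 49.3] 68.28 z [149.3 150.6 151.8]
```

>>> move_arm --rows '[{"tx":0.003,"ty":-0.003,"tz":-0.1,"spin":0,"fingers":0.2},{"tx":0.003,"ty":-0.003,"tz":-0.2,"spin":0,"fingers":0.2},{"tx":0.003,"ty":-0.003,"tz":-0.256,"spin":0,"fingers":0.2},{"tx":0.003,"ty":-0.003,"tz":-0.256,"spin":0,"fingers":0.2},{"tx":0.003,"ty":-0.003,"tz":-0.256,"spin":0,"fingers":-1}]'

```text
t: 2.25
eef_pos: [0.5273, -0.365, 0.1437]
orientation: [0.981, -0.194, 0.001, 0.0]
wrist_force: [0.9, -0.5, -0.6]
opening: 0.0377
```

>>> move_arm --rows '[{"tx":0,"ty":0,"tz":0,"spin":0,"fingers":-1},{"tx":0,"ty":0,"tz":0,"spin":0,"fingers":-1},{"tx":0,"ty":0,"tz":0,"spin":0,"fingers":-1},{"tx":0,"ty":0,"tz":0,"spin":0,"fingers":-1},{"tx":0,"ty":0,"tz":0,"spin":0,"fingers":-1}]'

```text
t: 2.75
eef_pos: [0.528, -0.3653, 0.1445]
orientation: [0.981, -0.194, 0.002, 0.001]
wrist_force: [0.7, -0.6, 6.3]
opening: 0.015
```

```bash
python3 -c "
from h import *
st()"
```

```text
t 2.75 p [ 528.  -365.3  144.5] F [ 0.7 -0.6  6.3] op 15.0 q [ 0.58  0.57 -0.01  1.4   0.    1.16 -1.39]
jaw 67.63192042719025 [ 0.0034 -0.0027 -1.    ]
```

>>> move_arm --rows '[{"tx":0,"ty":0,"tz":0.08,"spin":0,"fingers":-1},{"tx":0,"ty":0,"tz":0.2,"spin":0,"fingers":-1},{"tx":0,"ty":0,"tz":0.4,"spin":0,"fingers":-1},{"tx":0,"ty":0,"tz":0.6,"spin":0,"fingers":-1},{"tx":0,"ty":0,"tz":0.8,"spin":0,"fingers":-1}]'

```text
t: 3.25
eef_pos: [0.5262, -0.3635, 0.3431]
orientation: [0.981, -0.194, -0.001, -0.001]
wrist_force: [2.2, -0.8, -1.6]
opening: 0.0148
```

>>> move_arm --rows '[{"tx":0,"ty":0,"tz":0,"spin":0,"fingers":-1},{"tx":0,"ty":0,"tz":0,"spin":0,"fingers":-1},{"tx":0,"ty":0,"tz":0,"spin":0,"fingers":-1}]'

```text
t: 3.55
eef_pos: [0.5261, -0.3636, 0.3397]
orientation: [0.981, -0.194, -0.002, -0.001]
wrist_force: [0.1, -0.1, -2.1]
opening: 0.0154
```

Run:
```python
from h import *
st()
f=grab('wrist'); cv2.imwrite('pics/w4.png',f['frame'][:,:,::-1])
f=grab('scene'); reds(cloud(f),f,.25,.45,30); cv2.imwrite('pics/s4.png',f['frame'][:,:,::-1])
```

```text
t 3.55 p [ 526.1 -363.6  339.7] F [ 0.1 -0.1 -2.1] op 15.4 q [ 0.58  0.49  0.    1.05 -0.    1.61 -1.38]
jaw 67.64805785122851 [-0.0042  0.0029 -1.    ]
```

View pics/s4.png

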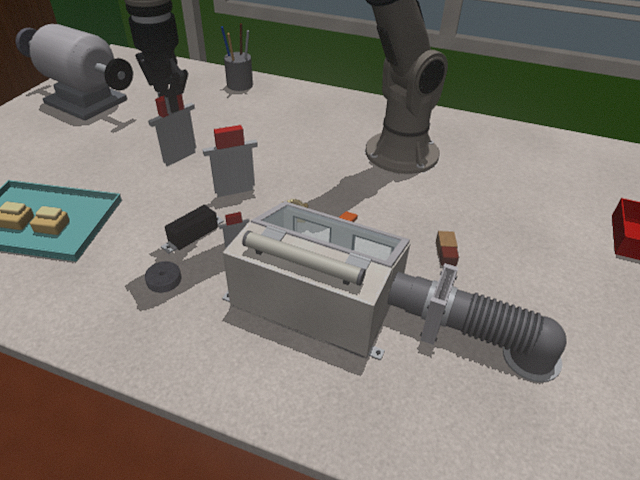

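The scene view shows the middle blade lifted clear and hanging straight at (175,130), with the rack empty at (192,227). I'll carry it across to the gate.

>>> move_arm --rows '[{"tx":0.02,"ty":0.1,"tz":0,"spin":0.05,"fingers":-1},{"tx":0.04,"ty":0.3,"tz":0,"spin":0.1,"fingers":-1},{"tx":0.06,"ty":0.5,"tz":0,"spin":0.16,"fingers":-1},{"tx":0.08,"ty":0.7,"tz":0,"spin":0.2,"fingers":-1},{"tx":0.1,"ty":0.9,"tz":0,"spin":0.25,"fingers":-1}]' --grip_force 80

```text
t: 4.15
eef_pos: [0.5509, -0.1381, 0.3406]
orientation: [0.998, -0.063, -0.002, -0.0]
wrist_force: [1.2, 0.6, -2.3]
opening: 0.0147
```

>>> move_arm --rows '[{"tx":0.02,"ty":0.2,"tz":0,"spin":0.06,"fingers":-1},{"tx":0.04,"ty":0.4,"tz":0,"spin":0.06,"fingers":-1},{"tx":0.06,"ty":0.6,"tz":0,"spin":0.06,"fingers":-1},{"tx":0.08,"ty":0.8,"tz":0,"spin":0.06,"fingers":-1},{"tx":0.09,"ty":1,"tz":0,"spin":0.06,"fingers":-1}]'

```text
t: 4.65
eef_pos: [0.5736, 0.1103, 0.3406]
orientation: [0.999, -0.033, -0.001, 0.001]
wrist_force: [0.4, -0.8, -2.7]
opening: 0.015
```

```bash
python3 -c "
from h import *
st()"
```

```text
t 4.65 p [573.6 110.3 340.6] F [ 0.4 -0.8 -2.7] op 15.0 q [-0.05  0.37 -0.25  1.23  0.09  1.55 -1.92]
jaw 86.22214835698423 [-2.9e-03 -9.0e-04 -1.0e+00]
```

>>> move_arm --rows '[{"tx":0,"ty":0.2,"tz":0,"spin":0.004,"fingers":-1},{"tx":0,"ty":0.38,"tz":0,"spin":0.004,"fingers":-1},{"tx":0,"ty":0.38,"tz":-0.1,"spin":0.004,"fingers":-1},{"tx":0,"ty":0.38,"tz":-0.22,"spin":0.004,"fingers":-1},{"tx":0,"ty":0.38,"tz":-0.22,"spin":0.004,"fingers":-1}]'

```text
t: 5.15
eef_pos: [0.5707, 0.2024, 0.2804]
orientation: [1.0, -0.03, -0.007, 0.003]
wrist_force: [0.0, -0.0, -2.6]
opening: 0.0152
```

Run:
```python
from h import *
st()
f=grab('wrist'); w=cloud(f); ok=~np.isnan(w[...,0]); cv2.imwrite('pics/w5.png',f['frame'][:,:,::-1])
m=ok&(w[...,2]>.108)&(w[...,2]<.121)&(abs(w[...,0]-.574)<.08)&(abs(w[...,1]-.205)<.05)
print(m.sum()); 
if m.sum()>50: show('gate wrist',w[m])
f=grab('scene'); w2=cloud(f); ok=~np.isnan(w2[...,0]); z=w2[...,2]
m=ok&(abs(w2[...,0]-.574)<.1)&(abs(w2[...,1]-.205)<.06)
for a in np.arange(.09,.33,.008):
    q=m&(z>a)&(z<=a+.008)
    if q.sum()>10: print(round(a,3),end=' '); show('',w2[q])
f0=f['frame'][170:370,340:560,::-1]; r=load('wrist')['frame'][:,:,::-1]
cv2.imwrite('pics/s5.png',np.hstack([cv2.resize(f0,(462,420)),cv2.resize(r[200:480,110:330],(330,420))]))
```

```text
t 5.15 p [570.7 202.4 280.4] F [ 0.  -0.  -2.6] op 15.2 q [-0.19  0.44 -0.28  1.28  0.12  1.45 -2.09]
jaw 86.55056152704805 [-0.0134 -0.0058 -0.9999]
1441
gate wrist 1441 mean [595.2 207.  113. ] rect [575.8 205.1] [ 25.3 102.1] 86.37 z [108.4 113.5 115.6]
0.09  764 mean [583.5 204.8  94.7] rect [576.7 204.6] [102.2 118.8] 2.64 z [90.2 95.1 97.9]
0.098  405 mean [580.3 214.6 100.4] rect [579.3 213.3] [ 88.4 107.7] 32.94 z [ 98.   99.7 105.6]
0.106  202 mean [584.6 205.4 109.9] rect [579.1 204.9] [25.7 95.7] 86.64 z [106.1 110.  113.7]
0.114  261 mean [581.4 205.7 116.5] rect [574.2 205.2] [ 25.7 105.9] 86.39 z [114.2 116.4 119. ]
0.154  11 mean [589.5 201.2 157.5] rect [578.9 202.5] [ 2.6 54.3] 83.14 z [154.4 158.2 161.5]
0.162  17 mean [586.  201.4 166. ] rect [571.3 202.9] [ 3.7 72.3] 83.66 z [162.3 165.5 169.6]
0.17  17 mean [586.8 201.1 173.7] rect [569.4 202.7] [ 3.7 76.9] 84.07 z [170.3 173.4 177.4]
0.178  14 mean [587.8 201.2 182.4] rect [570.6 201.6] [ 3.7 74. ] 86.2 z [179.4 182.3 185.1]
0.186  17 mean [590.6 201.1 190.2] rect [571.3 202.5] [ 3.7 75.7] 84.81 z [186.7 190.1 1
[... 624 characters left out ...]
0.6 19.9] 86.46 z [266.2 270.3 273.9]
0.274  111 mean [585.4 201.5 278.2] rect [584.5 203.6] [23.4 43.4] 8.43 z [274.3 278.3 281.8]
0.282  112 mean [585.8 201.9 286.2] rect [579.5 200.2] [33.2 30.5] 48.4 z [282.7 286.  289.9]
0.29  265 mean [573.7 202.1 292.7] rect [571.4 201.9] [45.4 40.5] 37.52 z [290.3 292.3 297.5]
0.298  71 mean [581.2 201.5 302.3] rect [576.8 197.8] [61.8 19. ] 85.77 z [298.2 302.6 305.7]
0.306  192 mean [582.1 204.1 310.3] rect [573.9 201.7] [82.1 26.4] 87.05 z [306.2 310.4 313.9]
0.314  284 mean [577.5 201.2 317.4] rect [573.1 202.5] [91.3 27.9] 85.58 z [314.1 317.  321.5]
0.322  180 mean [581.1 203.4 326.3] rect [575.9 202.3] [101.9  30.6] 85.91 z [322.2 326.3 329.8]
```

View pics/s5.png

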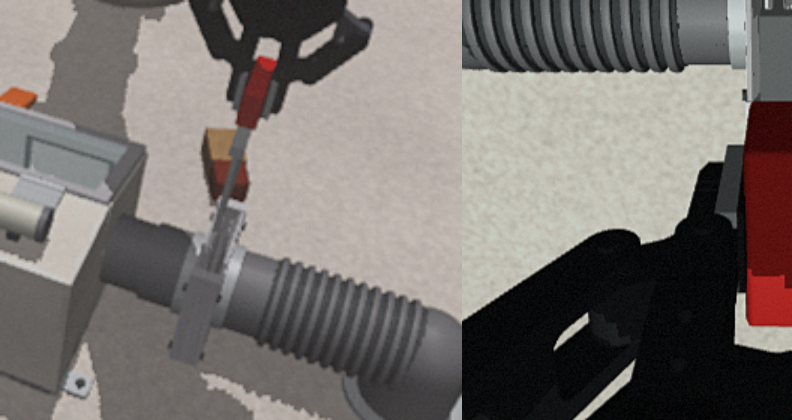

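In the crop the blade hangs upright directly above the gate, with its plate at (235,180) and the gate top at (215,235) of the left panel. The scene camera puts the plate within 1 mm of the TCP and the gate at (574.5, 205.2). I'll settle, then go down to just above the flare.

>>> move_arm --rows '[{"tx":0,"ty":0,"tz":0,"spin":0,"fingers":-1},{"tx":0,"ty":0,"tz":0,"spin":0,"fingers":-1},{"tx":0,"ty":0,"tz":-0.03,"spin":0,"fingers":-1},{"tx":0,"ty":0,"tz":-0.07,"spin":0,"fingers":-1},{"tx":0,"ty":0,"tz":-0.07,"spin":0,"fingers":-1}]'

```text
t: 5.75
eef_pos: [0.5732, 0.2031, 0.2676]
orientation: [1.0, -0.031, -0.002, 0.001]
wrist_force: [-1.1, 0.6, -2.5]
opening: 0.0151
```

>>> move_arm --rows '[{"tx":0,"ty":0,"tz":0,"spin":0,"fingers":-1},{"tx":0,"ty":0,"tz":0,"spin":0,"fingers":-1},{"tx":0,"ty":0,"tz":0,"spin":0,"fingers":-1}]'

```text
t: 6.05
eef_pos: [0.5744, 0.2038, 0.2702]
orientation: [1.0, -0.031, 0.0, -0.0]
wrist_force: [-0.1, 0.1, -1.2]
opening: 0.0148
```

Run:
```python
from h import *
st()
f=grab('wrist'); w=cloud(f); ok=~np.isnan(w[...,0])
m=ok&(w[...,2]>.108)&(w[...,2]<.121)&(abs(w[...,0]-.574)<.08)&(abs(w[...,1]-.205)<.05)
show('gate wrist',w[m])
f=grab('scene'); w2=cloud(f); ok=~np.isnan(w2[...,0]); z=w2[...,2]
m=ok&(abs(w2[...,0]-.574)<.1)&(abs(w2[...,1]-.205)<.06)
for a in np.arange(.106,.2,.008):
    q=m&(z>a)&(z<=a+.008)
    if q.sum()>10: print(round(a,3),end=' '); show('',w2[q])
```

```text
t 6.05 p [574.4 203.8 270.2] F [-0.1  0.1 -1.2] op 14.8 q [-0.19  0.45 -0.28  1.3   0.12  1.41 -2.09]
jaw 86.48606692230116 [ 6.e-04  3.e-04 -1.e+00]
gate wrist 1292 mean [601.5 205.8 113.3] rect [585.5 204.5] [25.4 82.5] 86.51 z [108.7 113.6 115.9]
0.106  171 mean [585.6 205.5 110.5] rect [577.9 205.2] [26.  98.3] 86.15 z [106.3 110.6 113.9]
0.114  266 mean [581.6 205.2 116.6] rect [574.4 205.1] [ 25.8 105.1] 86.3 z [114.2 116.6 119.3]
0.138  12 mean [583.8 203.4 141.5] rect [572.6 204.9] [ 3.2 68.8] 83.55 z [138.6 141.9 144.4]
0.146  14 mean [593.3 202.9 150.3] rect [579.  204.6] [ 3.4 63.4] 83.21 z [146.9 150.2 153.6]
0.154  15 mean [590.5 203.  158.1] rect [575.3 203.5] [ 3.6 74.5] 85.58 z [154.1 159.1 160.3]
0.162  17 mean [590.5 203.  165.8] rect [572.4 205.1] [ 3.5 76.4] 83.72 z [162.2 165.4 169.6]
0.17  16 mean [589.  203.1 173.9] rect [574.  204.9] [ 3.2 73.6] 83.62 z [170.3 173.9 177.5]
0.178  13 mean [602.  202.3 182.5] rect [586.6 202.8] [ 3.6 50.1] 85.85 z [178.2 182.6 185.9]
0.186  16 mean [602.3 202.  190.3] rect [591.4 203.7] [ 3.7 38.8] 81.56 z [186.9 190.5 193.6]
```

>>> move_arm --rows '[{"tx":0.001,"ty":0.005,"tz":-0.04,"spin":0,"fingers":-1},{"tx":0.001,"ty":0.005,"tz":-0.08,"spin":0,"fingers":-1},{"tx":0.001,"ty":0.005,"tz":-0.11,"spin":0,"fingers":-1},{"tx":0.001,"ty":0.005,"tz":-0.13,"spin":0,"fingers":-1},{"tx":0.001,"ty":0.005,"tz":-0.13,"spin":0,"fingers":-1}]'

```text
t: 6.65
eef_pos: [0.5742, 0.2048, 0.2384]
orientation: [1.0, -0.031, -0.0, 0.0]
wrist_force: [-1.6, 0.3, 3.8]
opening: 0.0145
```

>>> move_arm --rows '[{"tx":0,"ty":0,"tz":-0.02,"spin":0,"fingers":-1},{"tx":0,"ty":0,"tz":-0.03,"spin":0,"fingers":-1},{"tx":0,"ty":0,"tz":-0.03,"spin":0,"fingers":-1}]'

```text
t: 6.95
eef_pos: [0.5772, 0.2046, 0.2362]
orientation: [0.999, -0.031, 0.005, -0.001]
wrist_force: [-0.0, -2.9, 17.9]
opening: 0.0148
```

Run:
```python
from h import *
s=st(); print(s['ft_torque'])
f=grab('scene'); w2=cloud(f); ok=~np.isnan(w2[...,0]); z=w2[...,2]
m=ok&(abs(w2[...,0]-.574)<.1)&(abs(w2[...,1]-.205)<.06)
for a in np.arange(.098,.17,.008):
    q=m&(z>a)&(z<=a+.008)
    if q.sum()>10: print(round(a,3),end=' '); show('',w2[q])
cv2.imwrite('pics/s6.png',cv2.resize(f['frame'][190:320,380:500,::-1],(480,520),interpolation=cv2.INTER_CUBIC))
```

```text
t 6.95 p [577.2 204.6 236.2] F [-0.  -2.9 17.9] op 14.8 q [-0.18  0.46 -0.28  1.36  0.13  1.33 -2.1 ]
jaw 86.40425546535869 [ 0.01    0.0013 -0.9999]
[-0.77960254  0.99865626  0.09052279]
0.098  394 mean [582.  214.3 100.5] rect [577.2 212.8] [99.7 98.3] 41.8 z [ 98.1  99.7 105.6]
0.106  174 mean [586.6 205.1 110.3] rect [579.  205.2] [25.6 96. ] 86.89 z [106.2 110.7 113.9]
0.114  278 mean [583.6 205.5 116.5] rect [575.1 205.2] [ 25.9 105.3] 86.34 z [114.2 116.4 120.1]
0.122  13 mean [594.7 203.2 125.5] rect [582.3 205.3] [ 3.7 56.7] 82.45 z [122.3 125.4 129.3]
0.13  14 mean [589.9 204.1 133.8] rect [573.8 205.9] [ 3.5 75.4] 83.85 z [130.7 133.5 137. ]
0.138  12 mean [598.4 203.2 141.1] rect [586.3 205.1] [ 3.6 49.3] 82.27 z [138.3 140.4 145.2]
0.146  13 mean [605.3 202.8 150.4] rect [595.5 204.7] [ 3.4 32.2] 80.35 z [146.  151.  153.9]
0.154  11 mean [602.1 202.8 157.7] rect [593.2 204.5] [ 3.1 35.2] 79.95 z [154.4 157.7 161.6]
```

View pics/s6.png

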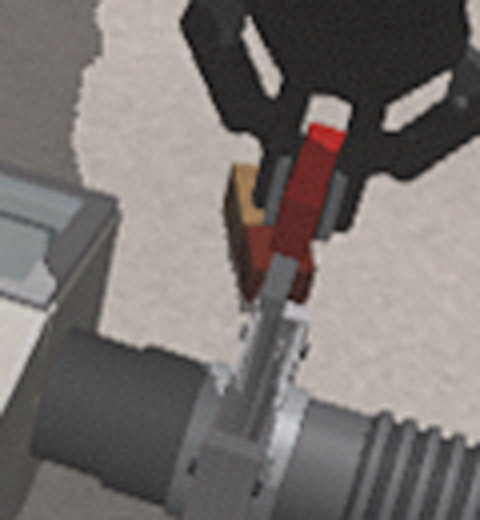

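The crop shows the blade in line with the slot and started in it, with the plate at (280,290) running into the gate at (265,370). It stopped with its bottom about 103 mm up, with the contact moment at the -x end. That fits the plate's 78-wide step sitting on the -x slot end, so I'll lift slightly, shift +x and retry.

>>> move_arm --rows '[{"tx":0,"ty":0,"tz":0.04,"spin":0,"fingers":-1},{"tx":0.011,"ty":-0.002,"tz":0.04,"spin":0,"fingers":-1},{"tx":0.011,"ty":-0.002,"tz":0.04,"spin":0,"fingers":-1},{"tx":0.011,"ty":-0.002,"tz":0.02,"spin":0,"fingers":-1},{"tx":0.011,"ty":-0.002,"tz":0.01,"spin":0,"fingers":-1}]'

```text
t: 7.5
eef_pos: [0.5784, 0.2045, 0.236]
orientation: [1.0, -0.031, 0.002, -0.0]
wrist_force: [-2.0, -3.2, 21.0]
opening: 0.0149
```

>>> move_arm --rows '[{"tx":0,"ty":0,"tz":-0.02,"spin":0,"fingers":-1},{"tx":0,"ty":0,"tz":-0.03,"spin":0,"fingers":-1},{"tx":0,"ty":0,"tz":-0.03,"spin":0,"fingers":-1}]'

```text
t: 7.8
eef_pos: [0.5836, 0.2039, 0.2328]
orientation: [0.999, -0.032, 0.009, -0.002]
wrist_force: [3.8, -2.2, 21.3]
opening: 0.0149
```

Run:
```python
from h import *
s=st(); print(s['ft_torque'])
```

```text
t 7.8 p [583.6 203.9 232.8] F [ 3.8 -2.2 21.3] op 14.9 q [-0.18  0.47 -0.28  1.36  0.13  1.31 -2.1 ]
jaw 86.33941765948872 [ 0.0188  0.0027 -0.9998]
[-0.75901623 -0.18579511  0.1482578 ]
```

>>> move_arm --rows '[{"tx":0,"ty":0,"tz":0.04,"spin":0,"fingers":-1},{"tx":-0.006,"ty":0,"tz":0.09,"spin":0,"fingers":-1},{"tx":-0.006,"ty":0,"tz":0.09,"spin":0,"fingers":-1},{"tx":-0.006,"ty":0,"tz":0.09,"spin":0,"fingers":-1},{"tx":-0.006,"ty":0,"tz":0.09,"spin":0,"fingers":-1}]'

```text
t: 8.3
eef_pos: [0.5747, 0.2047, 0.2461]
orientation: [1.0, -0.03, -0.001, 0.0]
wrist_force: [0.3, 0.7, -0.2]
opening: 0.015
```

Run:
```python
from h import *
s=st(); print(s['ft_torque'])
f=grab('wrist'); w=cloud(f); ok=~np.isnan(w[...,0]); x,y,z=[w[...,i] for i in range(3)]
m=ok&(z>.09)&(z<.15)&(abs(x-.574)<.08)&(abs(y-.205)<.05)
v,u=np.where(m); print(u.min(),u.max(),v.min(),v.max())
for a,b in [(.105,.1175),(.1175,.15)]:
    q=m&(z>a)&(z<b); 
    if q.sum()>5: show('z%s'%a,w[q])
# rows across gate: box-frame coordinates
for vv in range(v.min(),v.max(),6):
    uu=np.arange(u.min(),u.max()+1,3); print(vv,' '.join('%d/%d/%d'%tuple(np.round(w[vv,k]*1000)) if ok[vv,k] else '-' for k in uu[::3]))
img=f['frame'][max(0,v.min()-20):v.max()+60,u.min()-30:u.max()+40,::-1]; print(img.shape,u.min()-30,max(0,v.min()-20))
k=min(790/img.shape[1],590/img.shape[0]); img=cv2.resize(img,None,fx=k,fy=k,interpolation=cv2.INTER_CUBIC); cv2.imwrite('pics/w7.png',np.clip(img.astype(float)*1.5,0,255).astype(np.uint8)); print(k)
```

```text
t 8.3 p [574.7 204.7 246.1] F [ 0.3  0.7 -0.2] op 15.0 q [-0.19  0.46 -0.28  1.34  0.12  1.36 -2.09]
jaw 86.52481115317522 [-2.9e-03 -4.0e-04 -1.0e+00]
[ 0.07255464  0.01297702 -0.04742468]
252 384 164 285
z0.105 1699 mean [602.7 204.1 112.9] rect [589.3 204.1] [25.9 74.8] 86.58 z [105.9 113.5 115.8]
z0.1175 30 mean [603.6 202.4 128.9] rect [603.5 202.4] [3.4 1.7] 86.95 z [119.2 129.8 138.5]
164 621/268/-1 620/259/-1 620/250/0 619/241/0 619/232/0 618/223/1 627/211/91 627/204/90 626/198/90 626/191/90 615/179/0 615/171/0 614/162/-1 614/153/0 613/144/0
170 615/269/-2 614/259/0 614/251/0 613/242/0 613/233/-2 624/218/95 626/210/115 625/204/115 625/198/115 625/192/115 610/180/0 609/171/1 608/162/0 608/153/0 607/144/0
176 617/258/59 608/260/-1 608/251/-1 608/242/0 607/233/0 615/220/63 622/210/114 621/204/115 621/198/115 621/192/115 613/183/63 603/171/1 603/162/0 602/153/0 601/144/-1
182 614/256/72 613/249/70 612/242/70 612/235/70 612/227/70 612/220/75 618/211/115 617/205/115 617/198/114 617/192/115 610/184/76 608/177/68 608/169/70 607/162/69 607/155/69
188 610/255/79 610/248/79 609/241/78 6
[... 2209 characters left out ...]
6 545/262/81 513/271/0 512/261/-1 512/252/-1 512/242/1 511/232/0 556/215/114 597/205/217 597/201/217 554/195/112 508/184/0 508/174/1 507/165/0 506/155/0 505/145/0
272 507/281/0 506/272/0 506/262/0 505/252/0 504/243/-1 503/233/-1 597/208/224 597/205/223 596/201/223 596/197/223 501/184/0 501/175/1 499/165/-1 499/155/0 498/146/0
278 500/282/0 499/273/-1 498/263/-1 497/253/-2 497/243/0 497/233/0 598/208/231 598/205/231 597/201/231 597/198/232 494/185/0 493/175/0 492/165/0 491/155/-1 491/146/0
284 492/283/0 492/273/0 491/263/0 490/254/-1 490/244/-1 489/234/-1 598/208/238 598/204/238 597/201/237 598/198/238 487/185/0 486/175/0 485/165/-1 485/156/1 484/146/0
(201, 202, 3) 222 144
2.9353233830845773
```

View pics/w7.png

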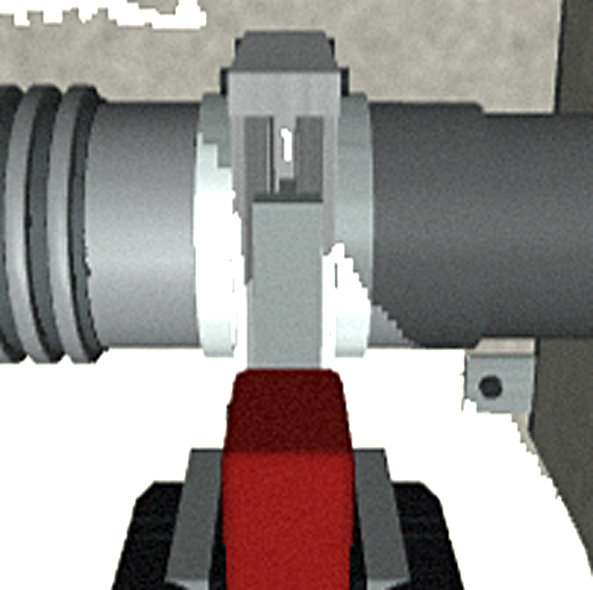

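The wrist crop shows the shoulder at (288,280) and the slot's open end at (297,150), so the blade sits slightly left (+y) of or level with the slot. I'll compute both centre lines in box axes from this one view.

Run:
```python
from h import *
f=load('wrist'); w=cloud(f); ok=~np.isnan(w[...,0])
a=np.radians(-3.5); ex=np.array([np.cos(a),np.sin(a)]); ey=np.array([-ex[1],ex[0]])
X=((w[...,:2]-[.575,.205])@ex)*1000; Y=((w[...,:2]-[.575,.205])@ey)*1000; Z=w[...,2]*1000
V,U=np.mgrid[:480,:640]
near=ok&(abs(X)<70)&(abs(Y)<20)
def st2(n,m):
    print(n,m.sum(),'X',np.percentile(X[m],[1,50,99]).round(1),'Y',np.percentile(Y[m],[1,50,99]).round(1),'Z',np.percentile(Z[m],[2,50,98]).round(1))
st2('gate end top',near&(Z>112.5)&(Z<118)&(X>41.5))
st2('gate rim all',near&(Z>111)&(Z<118))
for lo,hi in [(15,25),(25,35)]:
    q=near&(Z>90)&(Z<118)&(X>lo)&(X<hi); 
    st2(f'gate X{lo}',q); h=np.histogram(Y[q],np.arange(-14,15,1)); print([(int(b),int(np.median(Z[q&(Y>=b)&(Y<b+1)]))) for b in h[1][:-1] if (q&(Y>=b)&(Y<b+1)).sum()])
st2('floor of slot',near&(Z<40)&(Z>5))
st2('shoulder top',near&(Z>214)&(Z<221)&(V<271))
st2('shoulder end?',near&(Z>204)&(Z<214))
st2('grip end',near&(Z>222)&(Z<236)&(X<30))
q=near&(Z>118)&(Z<205); st2('plate edge',q)
for v,u in zip(*np.where(q)): print(v,u,'%.1f %.1f %.1f'%(X[v,u],Y[v,u],Z[v,u]),end=' | ')
```

```text
gate end top 572 X [42.  46.9 51.7] Y [-12.8   0.1  12.4] Z [113.3 114.8 116. ]
gate rim all 1421 X [-20.8  34.2  51.6] Y [-12.6   3.5  12.3] Z [111.4 113.8 115.8]
gate X15 445 X [15.1 20.6 24.9] Y [-19.5   6.   19.9] Z [ 90.6  96.4 114.5]
[(-14, 94), (-13, 102), (-12, 112), (-11, 113), (-10, 113), (-9, 113), (-8, 110), (-7, 108), (-6, 106), (-5, 104), (-4, 101), (3, 102), (4, 103), (5, 106), (6, 108), (7, 111), (8, 112), (9, 113), (10, 113), (11, 113), (12, 102), (13, 93)]
gate X25 376 X [25.  30.  34.9] Y [-12.9  -3.5  12.5] Z [ 97.  109.9 114.7]
[(-13, 102), (-12, 112), (-11, 113), (-10, 113), (-9, 112), (-8, 110), (-7, 108), (-6, 106), (-5, 104), (-4, 96), (3, 102), (4, 104), (5, 106), (6, 108), (7, 110), (8, 112), (9, 113), (10, 113), (11, 113), (12, 102)]
floor of slot 289 X [ 2.  21.6 51.9] Y [-15.4   0.5  15.4] Z [ 5.6 14.1 36.2]
shoulder top 1406 X [21.  32.8 45.1] Y [-5.8 -1.   4.1] Z [214.6 216.2 219.9]
shoulder end? 82 X [44.2 44.8 45.1] Y [-5.8 -0.6  4. ] Z [204.6 209.5 213.7]
grip end 1011 X [ 6.9 11.7 22.8] Y [-19.5  -0.2  19.4] Z [222.7 230.6 235.8]
plate edge 35 X [2
[... 253 characters left out ...]
24.4 | 205 319 28.5 -0.5 125.2 | 205 320 28.6 -1.2 125.7 | 205 321 28.1 -1.9 123.4 | 205 322 28.1 -2.5 123.6 | 206 317 28.7 0.8 129.3 | 206 318 28.6 0.1 128.6 | 206 319 28.8 -0.5 129.4 | 206 320 28.9 -1.2 130.2 | 206 321 28.9 -1.8 130.1 | 206 322 29.0 -2.5 130.4 | 207 317 28.7 0.8 132.2 | 207 318 29.0 0.1 133.4 | 207 319 28.8 -0.5 132.7 | 207 320 29.0 -1.2 133.6 | 207 321 28.9 -1.8 133.1 | 207 322 29.0 -2.5 133.3 | 208 317 29.4 0.7 138.1 | 208 318 29.1 0.1 136.6 | 208 319 29.5 -0.5 138.4 | 208 320 29.1 -1.2 137.0 | 208 321 29.4 -1.8 138.1 | 208 322 29.5 -2.4 138.5 | 209 309 44.2 3.8 204.7 | 209 312 44.2 2.5 204.6 | 209 322 44.3 -1.9 205.0 | 209 327 44.2 -4.2 204.6 | 209 329 44.2 -5.1 204.6 |
```

This explains the jam: the blade has pivoted about 0.072 rad in the pads (plate edge at X = 28 mm low down, shoulder end 45 mm high up), so its bottom is about 11.5 mm towards -x. The gate is within 0.5 mm of where I had it. I'll enter the slot with the bottom centred, then swing the grip back upright against the slot end at low grip force.

>>> move_arm --rows '[{"tx":0.02,"ty":0,"tz":0.03,"spin":0,"fingers":-1},{"tx":0.046,"ty":0,"tz":0.03,"spin":0,"fingers":-1},{"tx":0.046,"ty":0,"tz":0.03,"spin":0,"fingers":-1},{"tx":0.046,"ty":0,"tz":0,"spin":0,"fingers":-1},{"tx":0.046,"ty":0,"tz":-0.02,"spin":0,"fingers":-1}]' --grip_force 40

```text
t: 8.85
eef_pos: [0.5867, 0.2043, 0.2411]
orientation: [1.0, -0.031, -0.001, 0.0]
wrist_force: [-0.1, 0.4, -1.6]
opening: 0.0147
```

>>> move_arm --rows '[{"tx":0,"ty":0,"tz":-0.02,"spin":0,"fingers":-1},{"tx":0,"ty":0,"tz":-0.03,"spin":0,"fingers":-1},{"tx":0,"ty":0,"tz":-0.03,"spin":0,"fingers":-1}]'

```text
t: 9.15
eef_pos: [0.5867, 0.2043, 0.234]
orientation: [1.0, -0.031, -0.001, 0.0]
wrist_force: [-0.6, -0.4, -1.9]
opening: 0.0148
```

```bash
cat >> h.py <<'E'
def blade():
    f=grab('wrist'); w=cloud(f); ok=~np.isnan(w[...,0]); s=st(); zt=s['eef_pos'][2]*1000; print('M',s['ft_torque'].round(2))
    a=np.radians(-3.5); ex=np.array([np.cos(a),np.sin(a)]); ey=np.array([-ex[1],ex[0]])
    X=((w[...,:2]-[.575,.205])@ex)*1000; Y=((w[...,:2]-[.575,.205])@ey)*1000; Z=w[...,2]*1000
    V,U=np.mgrid[:480,:640]; near=ok&(abs(X)<70)&(abs(Y)<20)
    def p(n,m):
        if m.sum()>3: print(n,m.sum(),'X',np.percentile(X[m],[1,50,99]).round(1),'Y',np.percentile(Y[m],[1,50,99]).round(1),'Z',np.percentile(Z[m],[2,50,98]).round(1))
    p('gate end',near&(Z>112.5)&(Z<118)&(X>41.5)); sh=near&(Z>zt-33)&(Z<zt-25)&(abs(Y)<8); p('shoulder top',sh); 
    p('sh end',near&(Z>zt-42)&(Z<zt-33)&(abs(Y)<8))
    if sh.sum()>20: c=np.polyfit(X[sh],Z[sh],1); print('shoulder slope',c[0])
    q=near&(Z>118)&(Z<zt-43)&(abs(Y)<6); p('plate',q)
    if q.sum()>10: print('plate dX/dZ',np.polyfit(Z[q],X[q],1)[0])
    print('TCP XY',(s['eef_pos'][:2]-[.575,.205])@ex*1000,(s['eef_pos'][:2]-[.575,.205])@ey*1000)
E
python3 -c "
from h import *
blade()"
```

```text
t 9.2 p [587.  204.4 234.5] F [ 0.2  0.8 -1.8] op 14.8 q [-0.18  0.49 -0.27  1.32  0.13  1.35 -2.09]
jaw 86.48480701151234 [-6.e-04 -2.e-04 -1.e+00]
M [ 0.01 -0.04  0.08]
gate end 634 X [41.6 46.8 51.7] Y [-12.8  -0.3  12.9] Z [113.4 114.7 116. ]
shoulder top 1430 X [33.  44.8 57.2] Y [-5.5 -0.4  4.4] Z [202.5 204.2 208. ]
sh end 73 X [56.4 56.7 57.1] Y [-5.5 -0.4  4.1] Z [193.3 196.5 201.4]
shoulder slope -0.10130394312325461
plate 13 X [41.1 41.4 41.7] Y [-2.2 -0.3  1. ] Z [118.7 123.3 126.5]
plate dX/dZ 0.06987419017038733
TCP XY 12.015185888965014 0.13319719081019235
```

It is free in the slot now, with only its weight on the wrist. Next I'll lower it a little and swing the grip back towards -x at low grip force.

>>> move_arm --rows '[{"tx":-0.004,"ty":0,"tz":-0.015,"spin":0,"fingers":-1},{"tx":-0.008,"ty":0,"tz":-0.03,"spin":0,"fingers":-1},{"tx":-0.015,"ty":0.001,"tz":-0.03,"spin":0,"fingers":-1},{"tx":-0.022,"ty":0.001,"tz":-0.03,"spin":0,"fingers":-1},{"tx":-0.03,"ty":0.002,"tz":-0.03,"spin":0,"fingers":-1}]' --grip_force 22

```text
t: 9.7
eef_pos: [0.5816, 0.2044, 0.2276]
orientation: [1.0, -0.031, 0.002, -0.0]
wrist_force: [5.1, -0.1, -5.2]
opening: 0.0148
```

>>> move_arm --rows '[{"tx":-0.006,"ty":0,"tz":0,"spin":0,"fingers":-1},{"tx":-0.01,"ty":0,"tz":0,"spin":0,"fingers":-1},{"tx":-0.01,"ty":0,"tz":0,"spin":0,"fingers":-1}]'

```text
t: 10.0
eef_pos: [0.58, 0.2044, 0.2282]
orientation: [1.0, -0.031, 0.003, -0.0]
wrist_force: [6.3, 0.0, -4.1]
opening: 0.0151
```

```bash
python3 -c "
from h import *
blade()"
```

```text
t 10.05 p [580.  204.4 228.3] F [ 6.1  0.1 -4.8] op 15.3 q [-0.18  0.47 -0.28  1.36  0.13  1.32 -2.1 ]
jaw 86.40710746083329 [ 6.9e-03  4.0e-04 -1.0e+00]
M [-0.07 -1.89 -0.1 ]
gate end 680 X [41.6 46.8 51.7] Y [-12.7   0.1  12.9] Z [112.9 114.7 115.9]
shoulder top 1429 X [27.  39.3 51.4] Y [-5.8 -1.1  4.1] Z [197.6 199.4 202.3]
sh end 55 X [50.7 51.  51.4] Y [-5.9 -0.7  4. ] Z [189.4 192.5 195.1]
shoulder slope -0.07161666198360543
plate 22 X [38.  38.2 38.6] Y [-2.4 -0.5  0.8] Z [119.2 125.5 131. ]
plate dX/dZ 0.035417315789403915
TCP XY 5.010110739417703 -0.32373631496920274
```

>>> move_arm --rows '[{"tx":-0.008,"ty":0.001,"tz":0,"spin":0,"fingers":-1},{"tx":-0.016,"ty":0.001,"tz":-0.008,"spin":0,"fingers":-1},{"tx":-0.022,"ty":0.002,"tz":-0.016,"spin":0,"fingers":-1},{"tx":-0.022,"ty":0.002,"tz":-0.016,"spin":0,"fingers":-1},{"tx":-0.022,"ty":0.002,"tz":-0.016,"spin":0,"fingers":-1}]' --grip_force 20

```text
t: 10.55
eef_pos: [0.5784, 0.2044, 0.2278]
orientation: [0.999, -0.032, 0.009, -0.001]
wrist_force: [8.2, -1.7, 1.8]
opening: 0.0149
```

```bash
python3 -c "
from h import *
blade()"
```

```text
t 10.6 p [578.5 204.4 227.8] F [ 9.8 -0.8  2.5] op 14.8 q [-0.18  0.46 -0.28  1.38  0.13  1.3  -2.1 ]
jaw 86.3177964059273 [ 0.0177  0.0018 -0.9998]
M [-0.33 -2.79 -0.01]
gate end 642 X [41.9 46.9 51.6] Y [-12.5   0.3  12.5] Z [113.4 114.7 116.1]
shoulder top 1427 X [25.9 38.2 50.2] Y [-5.8 -0.7  4.1] Z [197.5 199.4 201.6]
sh end 50 X [49.7 50.  50.3] Y [-5.9 -0.7  4. ] Z [189.9 192.6 194.6]
shoulder slope -0.057484875442658054
plate 24 X [37.7 38.  38.4] Y [-2.2 -0.7  0.9] Z [119.7 125.5 132. ]
plate dX/dZ 0.0313813516609562
TCP XY 3.4949422990972665 -0.3449766043386562
```

The pads now hold the blade too firmly to pivot further. The plate is about 25 mm inside the slot, so I'll relax the arm and open the fingers slightly. The slot can then guide the blade down upright.

>>> move_arm --rows '[{"tx":0.02,"ty":0.001,"tz":0.016,"spin":0,"fingers":-1},{"tx":0.024,"ty":0.002,"tz":0.016,"spin":0,"fingers":-0.45},{"tx":0.024,"ty":0.002,"tz":0.016,"spin":0,"fingers":-0.45},{"tx":0.024,"ty":0.002,"tz":0.016,"spin":0,"fingers":-0.45},{"tx":0.024,"ty":0.002,"tz":0.016,"spin":0,"fingers":-0.45}]'

```text
t: 11.1
eef_pos: [0.5768, 0.2064, 0.2272]
orientation: [1.0, -0.03, -0.001, -0.0]
wrist_force: [-0.9, 0.6, 0.9]
opening: 0.0233
```

Run:
```python
from h import *
blade()
f=load('wrist'); w=cloud(f); reds(w,f,.1,.3)
f=grab('scene'); reds(cloud(f),f,.1,.3,20)
```

```text
t 11.15 p [577.  206.2 227.2] F [-0.4  0.1 -0.6] op 23.4 q [-0.19  0.47 -0.28  1.36  0.13  1.32 -2.1 ]
jaw 86.51894673791608 [-0.0011 -0.     -1.    ]
M [ 0.03 -0.01 -0.03]
gate end 451 X [42.  47.4 51.7] Y [-12.6   1.3  12.7] Z [113.3 114.7 116.1]
plate 2835 X [-45.8  14.9  50.2] Y [-5.8  0.1  5.8] Z [123.6 158.2 159.8]
plate dX/dZ -0.7419729304805787
TCP XY 1.9494874104554325 1.3684583724929016
red[ 307  229   29   87 2269] 2269 mean [578.1 205.4 158.5] rect [576.8 205.3] [15.3 49.7] 85.82 z [156.9 158.6 159.9]
 top 2251 mean [577.9 205.4 158.6] rect [576.8 205.3] [15.3 49.7] 85.82 z [157.2 158.6 159.9]
red[214 126  28   6  53] 53 mean [ 350.6 -347.8  189.4] rect [ 351.7 -349.1] [13.8 60.5] 40.04 z [187.4 189.5 191.5]
 top 53 mean [ 350.6 -347.8  189.4] rect [ 351.7 -349.1] [13.8 60.5] 40.04 z [187.4 189.5 191.5]
red[445 258  12  14 103] 103 mean [569.5 206.6 161.3] rect [569.9 206.4] [14.6 34.2] 85.4 z [158.9 161.3 163.6]
 top 103 mean [569.5 206.6 161.3] rect [569.9 206.4] [14.6 34.2] 85.4 z [158.9 161.3 163.6]
```

The blade dropped home: grip top at 158.6 mm (159 expected), level and centred within 2 mm, with the fingers clear of it. Now I'll go to the lid tab.

>>> move_arm --rows '[{"tx":0,"ty":0,"tz":0.15,"spin":0,"fingers":-0.45},{"tx":0,"ty":0,"tz":0.3,"spin":0,"fingers":-0.45},{"tx":-0.1,"ty":-0.1,"tz":0.4,"spin":0,"fingers":0.5},{"tx":-0.2,"ty":-0.25,"tz":0.4,"spin":0,"fingers":0.5},{"tx":-0.3,"ty":-0.4,"tz":0.4,"spin":0,"fingers":0.5}]'

```text
t: 11.7
eef_pos: [0.5021, 0.1058, 0.3284]
orientation: [1.0, -0.03, 0.001, -0.0]
wrist_force: [0.8, -0.9, 0.7]
opening: 0.0642
```

>>> move_arm --rows '[{"tx":-0.1,"ty":-0.17,"tz":0,"spin":0,"fingers":0.5},{"tx":-0.2,"ty":-0.33,"tz":-0.05,"spin":0,"fingers":0.5},{"tx":-0.27,"ty":-0.5,"tz":-0.1,"spin":0,"fingers":0.5},{"tx":-0.27,"ty":-0.5,"tz":-0.2,"spin":0,"fingers":0.5},{"tx":-0.27,"ty":-0.5,"tz":-0.3,"spin":0,"fingers":0.5}]'

```text
t: 12.2
eef_pos: [0.4348, -0.0208, 0.2523]
orientation: [0.999, -0.033, 0.001, 0.0]
wrist_force: [0.7, 0.9, -0.6]
opening: 0.0641
```

>>> move_arm --rows '[{"tx":0,"ty":0,"tz":0,"spin":0,"fingers":0.5},{"tx":0,"ty":0,"tz":0,"spin":0,"fingers":0.5},{"tx":0,"ty":0,"tz":0,"spin":0,"fingers":0.5}]'

```text
t: 12.5
eef_pos: [0.4363, -0.0186, 0.2538]
orientation: [1.0, -0.03, 0.001, -0.0]
wrist_force: [0.2, -0.1, -0.7]
opening: 0.0641
```

Run:
```python
from h import *
st()
f=grab('wrist'); w=cloud(f); ok=~np.isnan(w[...,0]); cv2.imwrite('pics/w8.png',f['frame'][:,:,::-1])
hsv=cv2.cvtColor(f['frame'],cv2.COLOR_RGB2HSV); H,S,V=[hsv[...,i].astype(int) for i in range(3)]
m=ok&(H>=5)&(H<20)&(S>170)&(w[...,0]<.48)&(w[...,2]>.06)&(abs(w[...,1]+.02)<.05)
print(m.sum())
if m.sum()>30:
    show('tab',w[m]); P=w[m]; print('plane',np.polyfit(P[:,0],P[:,2],1)); v,u=np.where(m); print(u.min(),u.max(),v.min(),v.max())
f=grab('top'); w=cloud(f); reds(w,f,.14,.17,40); 
for n in ['blade']:
    q=(abs(w[...,0]-.575)<.07)&(abs(w[...,1]-.206)<.02)&(w[...,2]>.12); 
    if q.sum()>20: show('blade top',w[q])
```

```text
t 12.5 p [436.3 -18.6 253.8] F [ 0.2 -0.1 -0.7] op 64.1 q [ 0.16  0.09 -0.17  1.8   0.02  1.26 -1.64]
jaw 86.53545586272493 [ 0.0027 -0.     -1.    ]
2045
tab 2045 mean [441.1 -22.8 122. ] rect [439.2 -19.4] [99.4 44. ] 85.61 z [ 88.9  98.6 314.5]
plane [ 1.49297047 -0.53661867]
147 496 203 479
red[142 203  10  29 250] 250 mean [572.5 205.5 158.1] rect [573.4 205.8] [14.3 48.5] 86.1 z [154.9 158.2 161. ]
 top 225 mean [573.1 205.6 158.4] rect [573.4 205.7] [14.3 48. ] 86.1 z [156.2 158.3 161.1]
blade top 660 mean [571.3 204.5 143.7] rect [574.5 206. ] [17.  98.5] 85.86 z [121.6 149.1 160.5]
```

View pics/w8.png

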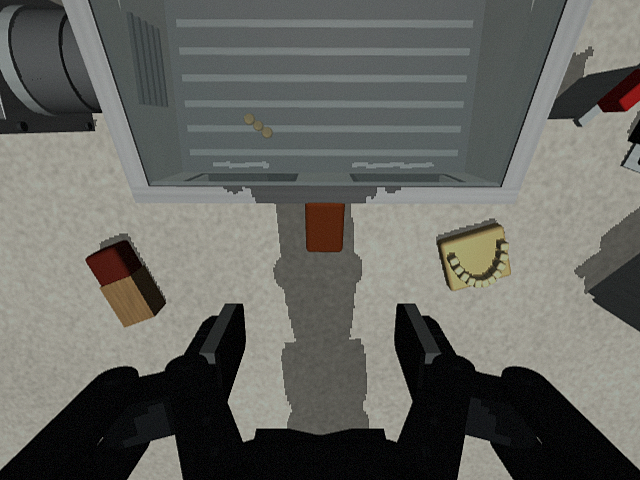

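The wrist view shows the tab at (325,227), centred between the open fingers at about u = 320. The stone model at (477,257) and the bar at (125,280) are well to the sides. The top camera confirms the blade is home, centred at (573.4, 205.8) with its top at 158 mm. I'll measure the tab once more from the saved view.

Run:
```python
from h import *
f=load('wrist'); w=cloud(f); ok=~np.isnan(w[...,0])
hsv=cv2.cvtColor(f['frame'],cv2.COLOR_RGB2HSV); H,S,V=[hsv[...,i].astype(int) for i in range(3)]
v,u=np.mgrid[:480,:640]
m=ok&(H<20)&(S>150)&(abs(u-325)<30)&(v>195)&(v<260)&(w[...,2]>.07)
show('tab',w[m]); P=w[m]; c=np.polyfit(P[:,0],P[:,2],1); print('plane',c,np.arctan(c[0]),'z at .4317',np.polyval(c,.4317)); print(np.percentile(P[:,0],[0.5,99.5]))
```

```text
tab 1808 mean [440.2 -23.   97.2] rect [438.8 -23. ] [29.7 44.1] 86.34 z [ 88.6  97.4 104.4]
plane [ 0.36523466 -0.06359922] 0.3501819099038228 z at .4317 0.09407258476459415
[0.41697169 0.46086652]
```

>>> move_arm --rows '[{"tx":-0.015,"ty":-0.016,"tz":-0.15,"spin":0,"fingers":0.5},{"tx":-0.015,"ty":-0.016,"tz":-0.3,"spin":0,"fingers":0.5},{"tx":-0.015,"ty":-0.016,"tz":-0.45,"spin":0,"fingers":0.5},{"tx":-0.015,"ty":-0.016,"tz":-0.58,"spin":0,"fingers":0.5},{"tx":-0.015,"ty":-0.016,"tz":-0.636,"spin":0,"fingers":0.5}]' --grip_force 40

```text
t: 13.1
eef_pos: [0.43, -0.0228, 0.0912]
orientation: [1.0, -0.03, -0.002, -0.0]
wrist_force: [-0.2, -0.2, 0.2]
opening: 0.0641
```

>>> move_arm --rows '[{"tx":0,"ty":0,"tz":0,"spin":0,"fingers":0.5},{"tx":0,"ty":0,"tz":0,"spin":0,"fingers":0.5},{"tx":0,"ty":0,"tz":0,"spin":0,"fingers":-1},{"tx":0,"ty":0,"tz":0,"spin":0,"fingers":-1},{"tx":0,"ty":0,"tz":0,"spin":0,"fingers":-1}]'

```text
t: 13.6
eef_pos: [0.4327, -0.022, 0.0948]
orientation: [1.0, -0.031, 0.001, -0.001]
wrist_force: [-1.3, 2.9, 4.9]
opening: 0.0291
```

>>> move_arm --rows '[{"tx":0,"ty":0,"tz":0,"spin":0,"fingers":-1},{"tx":0,"ty":0,"tz":0,"spin":0,"fingers":-1},{"tx":0,"ty":0,"tz":0,"spin":0,"fingers":-1}]'

```text
t: 13.9
eef_pos: [0.4327, -0.022, 0.0948]
orientation: [1.0, -0.031, 0.002, -0.001]
wrist_force: [-1.0, 1.4, 6.0]
opening: 0.0298
```

Run:
```python
from h import *
s=st(); print(s['ft_torque'])
# arc plan: hinge H, from grasp TCP
p=s['eef_pos']*1000-[0,0,6]; H=np.array([600.5,-32.8,150.])
a=np.radians(-3.5); ex=np.array([np.cos(a),np.sin(a)])
h=-(p[:2]-H[:2])@ex; v=p[2]-150; r=np.hypot(h,v); th0=np.arctan2(-v,h); print('r',r,'th0',th0)
for t in np.arange(0,1.93,.12):
    al=-th0+t; d=np.array([*(H[:2]-ex*r*np.cos(al)),150+r*np.sin(al)])-p; print(round(t,2),(d/250).round(3))
```

```text
t 13.9 p [432.7 -22.   94.8] F [-1.   1.4  6. ] op 29.8 q [ 0.16  0.25 -0.17  2.03  0.05  0.86 -1.67]
jaw 86.49107707420244 [ 0.0031  0.0012 -1.    ]
[ 0.59918202  0.24008624 -0.10539931]
r 178.89216127344218 th0 0.3488624452753691
0.0 [-0.    -0.002  0.   ]
0.12 [-0.025 -0.001  0.082]
0.24 [-0.039  0.     0.167]
0.36 [-0.043  0.001  0.253]
0.48 [-0.037  0.     0.338]
0.6 [-0.021 -0.001  0.422]
0.72 [ 0.005 -0.002  0.504]
0.84 [ 0.041 -0.005  0.582]
0.96 [ 0.086 -0.007  0.655]
1.08 [ 0.139 -0.011  0.722]
1.2 [ 0.2   -0.014  0.783]
1.32 [ 0.268 -0.018  0.835]
1.44 [ 0.341 -0.023  0.879]
1.56 [ 0.42  -0.028  0.914]
1.68 [ 0.502 -0.033  0.94 ]
1.8 [ 0.586 -0.038  0.955]
1.92 [ 0.671 -0.043  0.96 ]
```

The tab is gripped at 29.8 mm opening, with r = 179 mm and angle 0.349 matching the model. I'll raise the lid along the arc.

>>> move_arm --rows '[{"tx":-0.014,"ty":0.001,"tz":0.041,"spin":0,"fingers":-1},{"tx":-0.025,"ty":0.001,"tz":0.082,"spin":0,"fingers":-1},{"tx":-0.033,"ty":0.001,"tz":0.125,"spin":0,"fingers":-1},{"tx":-0.039,"ty":0.002,"tz":0.167,"spin":0,"fingers":-1},{"tx":-0.043,"ty":0.003,"tz":0.253,"spin":0,"fingers":-1}]' --grip_force 30

```text
t: 14.4
eef_pos: [0.4214, -0.0213, 0.1571]
orientation: [1.0, -0.03, 0.001, -0.001]
wrist_force: [6.7, 1.8, -3.9]
opening: 0.0295
```

```bash
cat >> h.py <<'E'
def arc(ts=()):
    s=st(); print('M',s['ft_torque'].round(2)); p=s['eef_pos']*1000-[0,0,6]; H=np.array([600.5,-32.8,150.])
    a=np.radians(-3.5); ex=np.array([np.cos(a),np.sin(a)])
    h=-(p[:2]-H[:2])@ex; v=p[2]-150; print('r',np.hypot(h,v),'lid',np.arctan2(v,h)+.3505)
E
python3 -c "
from h import *
arc()"
```

```text
t 14.4 p [421.4 -21.3 157.1] F [ 6.7  1.8 -3.9] op 29.5 q [ 0.17  0.15 -0.17  1.98  0.03  1.01 -1.65]
jaw 86.5159068755407 [ 0.0022  0.0014 -1.    ]
M [ 0.44 -0.83 -0.  ]
r 179.42567316576634 lid 0.3564882715250357
```

>>> move_arm --rows '[{"tx":0.006,"ty":-0.001,"tz":0.085,"spin":0,"fingers":-1},{"tx":0.022,"ty":-0.002,"tz":0.169,"spin":0,"fingers":-1},{"tx":0.048,"ty":-0.003,"tz":0.251,"spin":0,"fingers":-1},{"tx":0.084,"ty":-0.006,"tz":0.329,"spin":0,"fingers":-1},{"tx":0.129,"ty":-0.008,"tz":0.402,"spin":0,"fingers":-1}]'

```text
t: 14.9
eef_pos: [0.4519, -0.0232, 0.2574]
orientation: [1.0, -0.03, -0.001, -0.001]
wrist_force: [3.2, 1.9, -6.9]
opening: 0.0294
```

```bash
python3 -c "
from h import *
arc()"
```

```text
t 14.9 p [451.9 -23.2 257.4] F [ 3.2  1.9 -6.9] op 29.4 q [ 0.17  0.12 -0.17  1.75  0.02  1.28 -1.64]
jaw 86.52229385125753 [-0.0021  0.0015 -1.    ]
M [ 0.46 -0.36 -0.12]
r 180.1538912731499 lid 0.9486052628661135
```

>>> move_arm --rows '[{"tx":0.053,"ty":-0.004,"tz":0.067,"spin":0,"fingers":-1},{"tx":0.114,"ty":-0.007,"tz":0.128,"spin":0,"fingers":-1},{"tx":0.182,"ty":-0.011,"tz":0.18,"spin":0,"fingers":-1},{"tx":0.255,"ty":-0.016,"tz":0.224,"spin":0,"fingers":-1},{"tx":0.3,"ty":-0.019,"tz":0.244,"spin":0,"fingers":-1}]'

```text
t: 15.4
eef_pos: [0.5261, -0.0279, 0.3187]
orientation: [1.0, -0.03, -0.003, -0.001]
wrist_force: [-4.5, 3.3, 1.8]
opening: 0.0297
```

```bash
python3 -c "
from h import *
arc()"
```

```text
t 15.4 p [526.1 -27.9 318.7] F [-4.5  3.3  1.8] op 29.7 q [ 0.15  0.25 -0.16  1.44  0.04  1.46 -1.64]
jaw 86.54316974098963 [-0.0058  0.0016 -1.    ]
M [ 0.48  1.42 -0.1 ]
r 179.01282702737035 lid 1.4915236101798095
```

>>> move_arm --rows '[{"tx":0.05,"ty":-0.003,"tz":0.02,"spin":0,"fingers":-1},{"tx":0.116,"ty":-0.007,"tz":0.041,"spin":0,"fingers":-1},{"tx":0.18,"ty":-0.011,"tz":0.053,"spin":0,"fingers":-1},{"tx":0.235,"ty":-0.014,"tz":0.059,"spin":0,"fingers":-1},{"tx":0.265,"ty":-0.016,"tz":0.061,"spin":0,"fingers":-1}]'

```text
t: 15.9
eef_pos: [0.5932, -0.0322, 0.334]
orientation: [1.0, -0.03, -0.002, -0.001]
wrist_force: [-2.3, 2.4, 4.6]
opening: 0.0291
```

>>> move_arm --rows '[{"tx":0,"ty":0,"tz":0,"spin":0,"fingers":-1},{"tx":0,"ty":0,"tz":0,"spin":0,"fingers":-1},{"tx":0,"ty":0,"tz":0,"spin":0,"fingers":-1}]'

```text
t: 16.2
eef_pos: [0.5937, -0.0322, 0.3339]
orientation: [1.0, -0.03, 0.0, -0.0]
wrist_force: [-2.0, 2.5, 4.4]
opening: 0.0297
```

Run:
```python
from h import *
arc()
f=grab('scene'); w=cloud(f); cv2.imwrite('pics/s9.png',f['frame'][:,:,::-1])
x,y,z=[w[...,i]*1000 for i in range(3)]
a=np.radians(-3.5); ex=np.array([np.cos(a),np.sin(a)]); X=((w[...,:2]-[.6005,-.0328])@ex)*1000; Y=((w[...,:2]-[.6005,-.0328])@[-ex[1],ex[0]])*1000
q=(abs(Y)<145)&(abs(X)<45)&(z>165)&(z<295)
for n in [q&(abs(Y)>125), q]:
    if n.sum()>30: print(n.sum(), 'X(z) fit',np.polyfit(z[n],X[n],1), [ (zz,np.median(X[n&(abs(z-zz)<10)]).round(1)) for zz in (180,200,220,240,260,280) if (n&(abs(z-zz)<10)).any()])
reds(w,f,.14,.18,30)
```

```text
t 16.2 p [593.7 -32.2 333.9] F [-2.   2.5  4.4] op 29.7 q [ 0.13  0.39 -0.15  1.22  0.06  1.54 -1.65]
jaw 86.53545823880972 [ 2.e-04  9.e-04 -1.e+00]
M [ 0.53  0.79 -0.13]
r 178.05550072871043 lid 1.882832211082924
1189 X(z) fit [-0.06975948 12.53190372] [(180, np.float64(0.3)), (200, np.float64(-1.1)), (220, np.float64(-2.7)), (240, np.float64(-4.1)), (260, np.float64(-5.5)), (280, np.float64(-6.8))]
9263 X(z) fit [-0.06689933 10.70501697] [(180, np.float64(-1.4)), (200, np.float64(-2.8)), (220, np.float64(-4.2)), (240, np.float64(-5.6)), (260, np.float64(-7.1)), (280, np.float64(-8.0))]
red[442 258  15  19 114] 114 mean [578.9 205.4 161.2] rect [576.9 205.7] [14.4 45. ] 85.17 z [158.9 161.2 163.4]
 top 111 mean [578.8 205.6 161.3] rect [576.9 205.7] [14.4 45. ] 85.17 z [159.1 161.3 163.4]
```

View pics/s9.png

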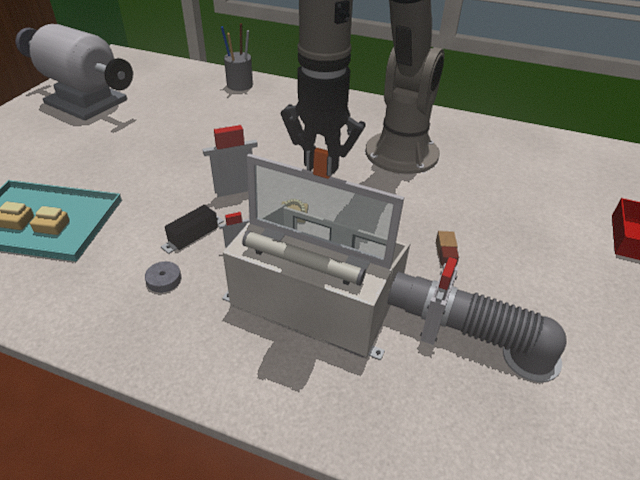

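The scene view shows the lid nearly upright at (322,210), held at its tab at (320,162), with the blade's shoulder down on the gate at (447,275). The camera slope gives about 1.852 rad and the arm pose 1.883, so I'll ease it 9 mm further.

>>> move_arm --rows '[{"tx":0.012,"ty":-0.001,"tz":0.001,"spin":0,"fingers":-1},{"tx":0.024,"ty":-0.001,"tz":0.001,"spin":0,"fingers":-1},{"tx":0.036,"ty":-0.002,"tz":0.001,"spin":0,"fingers":-1},{"tx":0.036,"ty":-0.002,"tz":0.001,"spin":0,"fingers":-1},{"tx":0.036,"ty":-0.002,"tz":0.001,"spin":0,"fingers":-1}]'

```text
t: 16.75
eef_pos: [0.6036, -0.0329, 0.3339]
orientation: [1.0, -0.03, 0.0, -0.001]
wrist_force: [-2.4, 4.7, 5.4]
opening: 0.029
```

```bash
cat > m.py <<'E'
from h import *
arc()
for cam in ['scene','top']:
    f=grab(cam); w=cloud(f); z=w[...,2]*1000
    a=np.radians(-3.5); ex=np.array([np.cos(a),np.sin(a)]); X=((w[...,:2]-[.6005,-.0328])@ex)*1000; Y=((w[...,:2]-[.6005,-.0328])@[-ex[1],ex[0]])*1000
    q=(abs(Y)<145)&(abs(X)<45)&(z>165)&(z<295)
    for n in [q&(abs(Y)>125), q]:
        if n.sum()>30: print(cam,n.sum(),np.polyfit(z[n],X[n],1))
    reds(w,f,.14,.18,30)
E
python3 m.py
```

```text
t 16.75 p [603.6 -32.9 333.9] F [-2.4  4.7  5.4] op 29.0 q [ 0.12  0.41 -0.15  1.19  0.06  1.55 -1.65]
jaw 86.5153558883079 [ 8.e-04  1.e-03 -1.e+00]
M [ 0.8   0.93 -0.07]
r 177.97588663332346 lid 1.9386267435008695
scene 1133 [-0.01382812  3.82269284]
scene 8880 [-0.01245629  2.37521973]
red[442 258  15  19 117] 117 mean [579.4 205.5 161.2] rect [576.8 205.9] [14.2 47.4] 84.51 z [158.8 161.1 163.4]
 top 116 mean [579.6 205.5 161.2] rect [576.8 205.9] [14.2 47.4] 84.51 z [158.9 161.1 163.4]
top 419 [-0.01791448 -2.8912192 ]
top 1379 [-0.02710108  0.31720398]
red[142 203  10  29 262] 262 mean [573.  205.2 158. ] rect [573.6 205.6] [14.9 48.4] 85.37 z [154.6 158.1 161.3]
 top 236 mean [573.4 205.3 158.3] rect [573.3 205.6] [14.8 47.8] 85.37 z [156.1 158.3 161.4]
```

The camera gives 1.907 rad and the arm pose 1.939, both well inside the window. I'll hold briefly, then hand in.

>>> move_arm --rows '[{"tx":0,"ty":0,"tz":0,"spin":0,"fingers":-1},{"tx":0,"ty":0,"tz":0,"spin":0,"fingers":-1},{"tx":0,"ty":0,"tz":0,"spin":0,"fingers":-1},{"tx":0,"ty":0,"tz":0,"spin":0,"fingers":-1},{"tx":0,"ty":0,"tz":0,"spin":0,"fingers":-1}]'

```text
t: 17.35
eef_pos: [0.6035, -0.0328, 0.3339]
orientation: [1.0, -0.03, 0.0, -0.001]
wrist_force: [-2.6, 3.9, 5.3]
opening: 0.0295
```

```bash
python3 -c "
from h import *
arc(); print(robot.finish_job())"
```

```text
t 17.35 p [603.5 -32.8 333.9] F [-2.6  3.9  5.3] op 29.5 q [ 0.12  0.41 -0.15  1.19  0.06  1.55 -1.65]
jaw 86.51857111808964 [ 9.e-04  1.e-03 -1.e+00]
M [ 0.84  0.91 -0.08]
r 177.96901541041547 lid 1.938268827021602
the job is handed in; nothing more can be done
None
```

The blade is home in the gate and let go. The lid stands at its balance point in the gripper, and I handed the job in at about 17.4 s (limit 72 s).

- **Blade:** It jammed on the first two tries to enter the slot and tilted about 4° in the fingers. I lifted it, re-entered with its bottom centred, and released it about 25 mm into the slot. It then slid the rest of the way under its own weight and was not pushed at the end. The last check from the top camera shows its top at 158 mm (159 expected when fully home), centred to about 1–2 mm, with no visible tilt. The scene camera gave 161 mm, about 2 mm high; it had also read the blade's known height 2–3 mm high while it was in the rack.
- **Lid:** It was raised along its arc in steps, with no drop or flop seen, and is still held at 29.5 mm finger opening, at rest. The angle checks differ slightly: 1.91 rad from the scene camera, 1.89–1.90 from the top camera and 1.94 from the arm pose. All are within 0.03 rad of plumb (1.92).
- **Other things:** I did not measure the bench items or the bridge again at the end. The highest wrist force I saw was about 21 N, during the jam.

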